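# Put the knocked-over vanity back in order

## Task

The vanity got knocked: stand every fallen square bottle upright in the open end of the aluminium tray. Also put the black comb away in the tray's covered well: swing the hasp well clear of the flap first, flip the flap right up, lay the comb flat on the floor of the well and let go of it, then shut the flap fully and swing the hasp back over its catch. Leave the pin cup, bangles, cream jar, scent bottle and hairbrush where they are.

Things in the scene. Friction and masses are not known exactly. Their poses are not given: they have to be found in the camera images.
- tray: Small aluminium tray fixed to the table, 200 mm (own x, away from the robot, -100 to +100 mm) by 320 mm (own y, to the robot's left, -180 to +140 mm from the origin) with a 4 mm floor; origin on its underside, z up. Left of centre at the back is a comb well closed by a grey hinged flap, in front of it an apron at floor level with the hasp's post; the right-hand end is the open standing end
- well (a point): Centre of the comb well's floor (tray point x +36, y +48, z +4 mm), axes as the tray's. The well is 100 mm (x) by 176 mm (y) inside, its walls rise 30 mm above this floor and are 4 mm thick
- stand (a point): Centre of the floor of the open standing end (tray point x 0, y -110, z +4 mm), axes as the tray's. It is 192 mm (x) by 132 mm (y) inside; the rim is 14 mm above this floor, except the wall on the well's side (+y), 30 mm. There is ample room for three bottles
- flap (a joint): Angle of the flap over the comb well, rad: 0 shut flat, grows as it swings up about its hinge along the well's far (+x) rim, limit 1.9. Stiff hinge (about 0.14 N m), it stays where it is left. The flap is a plate 108 by 184 mm, 4 mm thick
- flap_bar (a point): Middle of the flap's pull bar: a round steel bar 10 mm thick and 70 mm long parallel to the hinge (tray y), held 38 mm in front of the flap's front edge in the flap's own plane, with an open gap between bar and flap for a finger. 146 mm from the hinge line; 36 mm above the table when shut. The axes turn with the flap
- flap_hinge (a point): Point of the flap's hinge line level with the pull bar's middle (tray point x +90, y +48, z +34 mm), axes as the tray's
- hasp (a joint): Angle of the hasp, rad: 0 when it points straight over the flap (tray +x) and lies over the brass catch plate on the flap's front edge; grows as it swings anticlockwise seen from above; 1.57 points to the tray's +y, clear of the flap; limit 2.0. Slight friction (0.04 N m), it stays where it is left
- hasp_knob (a point): Middle of the upright black knob on the free end of the hasp, 16 mm thick and 26 mm tall, 50 mm from the pivot; 60 mm above the table. The hasp is a flat steel strap 18 mm wide, 5 mm thick, its underside 42 mm above the table
- hasp_pivot (a point): The hasp's upright pivot axis at the strap's underside (tray point x -45, y +95, z +42 mm), axes as the tray's
- bottle_a: Amber bottle with a black cap, 44 mm square and 95 mm tall with a round cap 30 mm across on top (118 mm in all), about 180 g; starts lying on one of its flat sides on the table, cap roughly towards the robot's right. Origin: centre of its base face; its own x axis runs from base to cap (vertical when it stands), so while it lies the origin is 22 mm above the table. May be absent
- bottle_b: Blue bottle with a white cap, 44 mm square and 95 mm tall with a round cap 30 mm across on top (118 mm in all), about 180 g; starts lying on one of its flat sides on the table, cap roughly towards the robot's right. Origin: centre of its base face; its own x axis runs from base to cap (vertical when it stands), so while it lies the origin is 22 mm above the table. May be absent
- bottle_c: Red bottle with a white cap, 44 mm square and 95 mm tall with a round cap 30 mm across on top (118 mm in all), about 180 g; starts lying on one of its flat sides on the table, cap roughly towards the robot's right. Origin: centre of its base face; its own x axis runs from base to cap (vertical when it stands), so while it lies the origin is 22 mm above the table. May be absent
- comb: Black wide-tooth comb, 150 mm long (own x), 34 mm wide (own y), 14 mm thick, 50 g, lying flat on the table to the left of the tray. Origin: centre of its underside
- pin_cup: Bystander: stainless steel bobby pin cup, 68 mm across, 65 mm tall; origin under its centre
- bangles: Bystander: stack of glass bangles, 72 mm across, 49 mm tall; origin under its centre
- cream_jar: Bystander: white cream jar, 66 mm across, 55 mm tall; origin under its centre
- scent: Bystander: green scent bottle standing upright behind the tray, 52 mm across, 90 mm tall; origin under its centre
- hairbrush: Bystander: hairbrush 200 mm long, 25 mm thick, lying in front of the tray, nearest the robot
Things that resemble listed ones, but are neither listed nor needed, are in the scene too. Of the things that look like the comb, the larger one is meant. There is more than one size of the bottle_b; the job needs the larger.

How it is judged:
By the outcome, as a careful person would: the job done as asked, in the order asked, and still so for the second after the job is handed in, with the robot touching nothing.
Of bottle_a, bottle_b, bottle_c only 2 to 3 are there at a start; the rules pass over those that are not, and their reading is None.
At some moment in a run one of bottle_a, bottle_b, bottle_c, comb may be knocked a few centimetres aside while the robot is not near it.
Once in a run the grip may slacken for a moment while it holds something.
It also fails if it takes over 210 s, if anything falls off the work surface, if the arm or the gripper's body presses on something with over 40 N, if the wrist force passes 120 N, or if a joint passes its speed limit or range.

## Robot

A 6-joint arm with a two-finger parallel gripper is mounted at the origin on the work surface. World frame = base frame: x ahead of the robot, y to its left, z up, the work surface at z = 0. Lengths are in m, angles in rad, forces in N, time in s.
With the tool pointing down it reaches from about 0.275 to 0.725 m from the base axis. Payload 15.9 kg.
Tool frame: the origin (TCP) lies on the front face of the gripper's body, between the roots of the fingers; the fingertips stand 73 mm ahead of it and the grasp point (between the pads) lies 54 mm ahead of it; z points along the fingers, y is the line along which they close (so a half turn about z gives the same grasp; the last joint's range is limited). The gripper opens to 85 mm and grips with 20 to 120 N. Pads are 22 mm wide; open, the fingers measure 114 mm over their backs; the gripper's body (76 mm by 85 mm) begins 54 mm behind the grasp point. The pads swing forward as they close: fully open they stand 13 mm farther back than shut.
Start: joints at [1.154, 0.213, -0.034, 1.323, 0, 1.571], TCP at [0.202, 0.457, 0.304] pointing down, gripper open.
Joint ranges: [-2.98, 2.98], [-0.74, 1.72], [-1.14, 1.35], [-2.1, 2.04], [-1.57, 1.44], [-3.14, 3.14]. Speed limits (rad/s): [1.89, 1.89, 2.39, 2.57, 3.14, 3.14].

## Interface

Orientations are given as a unit quaternion [w, x, y, z].
In Python, from bench import ctrl gives the robot as it stands. The module is installed in compiled form; this text tells all that it offers.
- The arm moves only by the tool step_arm, never from a script. Its argument "increments" is a list of rows, each a list of 7 numbers: the closure, from -1 (fully open) to 1 (shut), then the shift along the tool's x, y, z in mm, then the turn, a rotation vector about the tool's x, y, z in degrees. A call has 1 to 5 rows; each row is the pose to reach, as a shift and turn from the pose commanded when the call began, along the tool's axes at that moment; what a row does not reach only later rows make up. A row lasts 1/12 s, in which the tool goes at most 41.7 mm and 7.16 degrees, less where a joint would pass 70% of its speed; a pose out of reach is approached as far as the arm can. A call with a gripper value outside its range is refused whole. The fingers move at their own pace and stop on an object; "newtons" is the grip in N (left out, the last holds). Time passes only in rows, so rows that repeat a pose let the fingers close. It gives the time, the measured TCP pose, the force, the opening and the grip force at its end, in the units of the state.
- ctrl.read_state(): the state, without advancing time (a new reading comes with each control period).
- ctrl.grab_frame(name): name is "scene" or "side" or "wrist"; returns a dict with "img" (400x640x3 uint8, blue, green, red), "K" (3x3 intrinsics, pixels), "D" ([k1, k2, p1, p2, k3] as OpenCV has them; the pictures are not rectified), "R" (3x3) and "t" (3): a world point X has camera coordinates R X + t. Camera axes: x right, y down, z forward; pixel columns grow to the right and rows downward; lengths in m; the calibration is good to about 2 mm. A picture is of the moment at which its call begins. There is no depth.
- ctrl.finish_job(): hands the job in; it is judged then, once.
The state is a dict: "t": time; "qpos": joint angles; "dq": joint speeds; "joint_torque": joint torques, N m; "position": TCP position; "orientation": TCP orientation; "wrist_force": force on the tool from outside, world axes, zero at the start; "torque": the same for the moment, N m; "finger_gap": finger opening in m; "grasp_force": force on a finger pad.
Only numpy, scipy, OpenCV 4.12 (cv2) and the standard library are available. Lean on these libraries where they do the work, as an engineer would, in place of code of your own. Each camera call takes 0.05 s, during which the arm holds its last target. There are 200 camera calls.

## Working session

There is one attempt and no reset: what is moved stays moved. The work goes in short steps, Python scripts to look and compute and a tool call to move; the robot and the scene stay as the last step left them, time stands still between calls to the robot, and variables do not carry over. Pictures are saved under pics/ and viewed, at most 14 in all, crops included, and the job is handed in when it is done.

Besides the shell and the picture viewer there is one more tool, called after "Request:" as a command line: name --pt "numbers of a row" for each row, then --argument value for the rest. step_arm: Moves the arm, as the interface text tells. Its arguments: {"type":"object","properties":{"increments":{"type":"array","items":{"type":"array","items":{"type":"number"}}},"newtons":{"type":"number"}},"required":["increments"]}

```bash
mkdir -p pics && cat > h.py <<'E'
import numpy as np, cv2
from bench import ctrl
from scipy.spatial.transform import Rotation as Ro
def grab(n,save=None):
    f=ctrl.grab_frame(n)
    if save: cv2.imwrite(f'pics/{save}.png',f['img'])
    return f
def ray(f,px):
    u=cv2.undistortPoints(np.array(px,float).reshape(-1,1,2),np.array(f['K']),np.array(f['D'])).reshape(-1,2)
    R=np.array(f['R']);t=np.array(f['t'])
    d=np.c_[u,np.ones(len(u))]@R
    return -R.T@t,d
def plane(f,px,z):
    o,d=ray(f,px); s=(z-o[2])/d[:,2]; return o+s[:,None]*d
def tri(obs):
    A=np.zeros((3,3));b=np.zeros(3)
    for f,p in obs:
        o,d=ray(f,[p]);d=d[0]/np.linalg.norm(d[0]);P=np.eye(3)-np.outer(d,d);A+=P;b+=P@o
    X=np.linalg.solve(A,b)
    return X
def proj(f,X):
    R=np.array(f['R']);r,_=cv2.Rodrigues(R)
    return cv2.projectPoints(np.array(X,float).reshape(-1,1,3),r,np.array(f['t'],float),np.array(f['K']),np.array(f['D']))[0].reshape(-1,2)
def st():
    s=ctrl.read_state();print('t',round(s['t'],2),'pos',np.round(s['position'],4),'R',np.round(Ro.from_quat(np.array(s['orientation'])[[1,2,3,0]]).as_matrix(),3).tolist(),'F',np.round(s['wrist_force'],1),'gap',round(s['finger_gap'],4),'gf',s['grasp_force'],'q',np.round(s['qpos'],2))
    return s
E
python3 - <<'E'
from h import *
st()
for n in ['scene','side','wrist']:
    f=grab(n,n+'0');R=np.array(f['R']);print(n,'cam',-R.T@np.array(f['t']),'fwd',R[2],'K',f['K'][0][0])
a=cv2.imread('pics/scene0.png');b=cv2.imread('pics/side0.png')
cv2.imwrite('pics/w0.png',cv2.imread('pics/wrist0.png'))
E
```

```text
t 0.0 pos [0.2023 0.457  0.3034] R [[-0.914, 0.405, -0.0], [0.405, 0.914, -0.001], [-0.0, -0.001, -1.0]] F [ 0.1  0.4 -0.2] gap 0.0855 gf 0.0 q [ 1.15  0.21 -0.04  1.32 -0.    1.57]
scene cam [0.92703473 0.44497545 0.93209519] fwd [-0.35919132 -0.39835821 -0.84397413] K 367.55704440634344
side cam [ 0.50474379 -0.80305492  0.96959655] fwd [ 0.05970462  0.67196027 -0.73817664] K 407.0609527866143
wrist cam [0.14200771 0.48326234 0.37379903] fwd [ 0.24270884 -0.108807   -0.96397793] K 297.72218589873205
```

View pics/scene0.png

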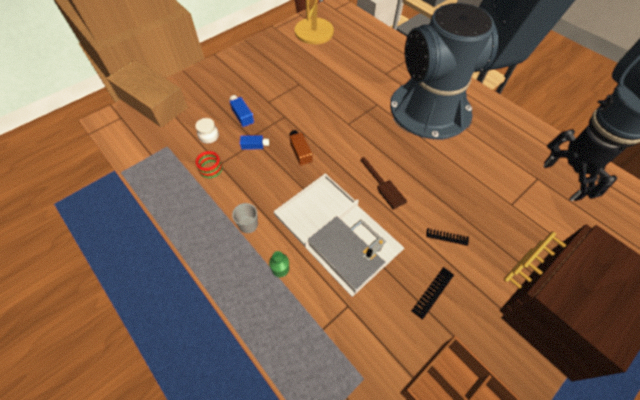

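View pics/side0.png

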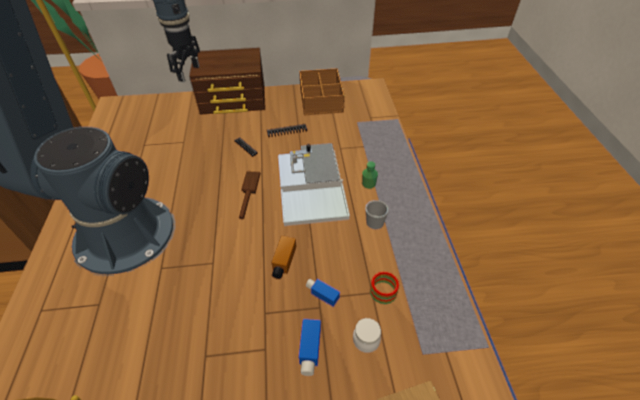

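The scene view shows the amber bottle at (301,147), blue bottles at (241,110) and (254,142), and combs at (433,292) and (447,237). The tray is at about (340,235), with the hasp at (373,245). The side view shows the blue bottles at (310,345), larger, and (323,291), smaller. The combs there are at (287,130), larger, and (246,147), smaller. I see no red bottle. Next I'll confirm all of this in one enlarged crop and measure.

```bash
cat > m.py <<'E'
from h import *
def masks(img):
    hsv=cv2.cvtColor(img,cv2.COLOR_BGR2HSV)
    return {'blue':cv2.inRange(hsv,(105,150,60),(125,255,255)),
     'amber':cv2.inRange(hsv,(5,200,90),(18,255,255)),
     'black':cv2.inRange(hsv,(0,0,0),(180,255,45)),
     'green':cv2.inRange(hsv,(50,100,40),(85,255,255))}
def blobs(img,k,amin=40):
    n,l,s,c=cv2.connectedComponentsWithStats(masks(img)[k])
    out=[]
    for i in range(1,n):
        if s[i,4]>=amin:
            cn=cv2.findContours((l==i).astype('uint8'),0,2)[0][0]
            out.append((s[i,4],c[i],cv2.minAreaRect(cn),cn))
    return sorted(out,key=lambda o:-o[0])
E
python3 - <<'E'
from m import *
F={n:{'img':cv2.imread(f'pics/{n}0.png'),**{k:v for k,v in ctrl.grab_frame(n).items() if k!='img'}} for n in('scene','side')}
for n,f in F.items():
    for k,z in(('blue',.022),('amber',.022),('black',.007),('green',.04)):
        for a,c,r,cn in blobs(f['img'],k,60)[:8]:
            if k=='black' and a>900: continue
            box=plane(f,cv2.boxPoints(r),z)
            L=[np.linalg.norm(box[0]-box[1]),np.linalg.norm(box[1]-box[2])]
            print(n,k,a,np.round(c),'->',np.round(plane(f,[c],z)[0][:2],3),'LW',np.round(L,3))
a=cv2.resize(F['scene']['img'][85:305,185:485],(800,587),interpolation=cv2.INTER_CUBIC)
cv2.imwrite('pics/crop_scene.png',a)
b=F['side']['img'][110:390,220:420]
b=cv2.resize(b[10:130,10:180],(800,565),interpolation=cv2.INTER_CUBIC)
cv2.imwrite('pics/crop_side.png',b)
E
```

```text
scene blue 345 [242. 111.] -> [ 0.517 -0.401] LW [0.049 0.133]
scene blue 256 [251. 142.] -> [ 0.571 -0.271] LW [0.068 0.05 ]
scene amber 281 [300. 144.] -> [ 0.46  -0.161] LW [0.045 0.092]
scene amber 72 [305. 160.] -> [ 0.487 -0.103] LW [0.042 0.022]
scene black 564 [433. 292.] -> [0.507 0.427] LW [0.15  0.031]
scene black 394 [626.  61.] -> [-0.759  0.334] LW [0.314 0.049]
scene black 368 [633.  79.] -> [-0.679  0.398] LW [0.057 0.222]
scene green 321 [279. 264.] -> [0.763 0.12 ] LW [0.044 0.062]
side blue 722 [310. 341.] -> [ 0.519 -0.396] LW [0.105 0.045]
side blue 383 [325. 292.] -> [ 0.571 -0.273] LW [0.041 0.074]
side amber 351 [283. 256.] -> [ 0.469 -0.147] LW [0.114 0.051]
side amber 93 [386. 280.] -> [ 0.735 -0.256] LW [0.047 0.06 ]
side black 840 [182.  49.] -> [0.047 1.112] LW [0.154 0.5  ]
side black 204 [ 12. 266.] -> [-0.279 -0.08 ] LW [0.067 0.031]
side black 85 [278. 272.] -> [ 0.45 -0.19] LW [0.028 0.029]
side black 75 [111. 253.] -> [-0.02  -0.069] LW [0.011 0.1  ]
side black 71 [246. 147.] -> [0.357 0.35 ] LW [0.019 0.11 ]
side green 340 [72. 14.] -> [-0.545  1.487] LW [0.102 0.537]
side green 259 [369. 176.] -> [0.764 0.12 ] LW [0.043 0.117]
side green 229 [58. 20.] -> [-0.589  1.412] LW [0.067 0.518]
```

View pics/crop_scene.png

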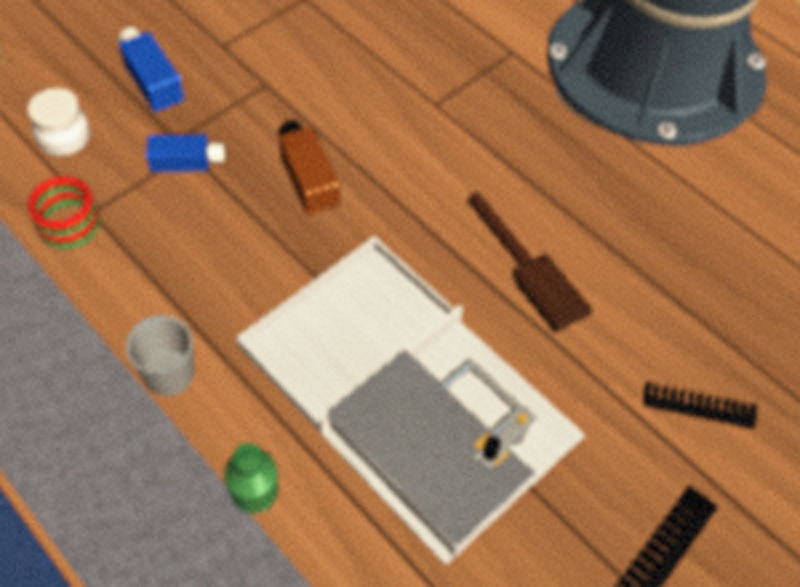

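View pics/crop_side.png

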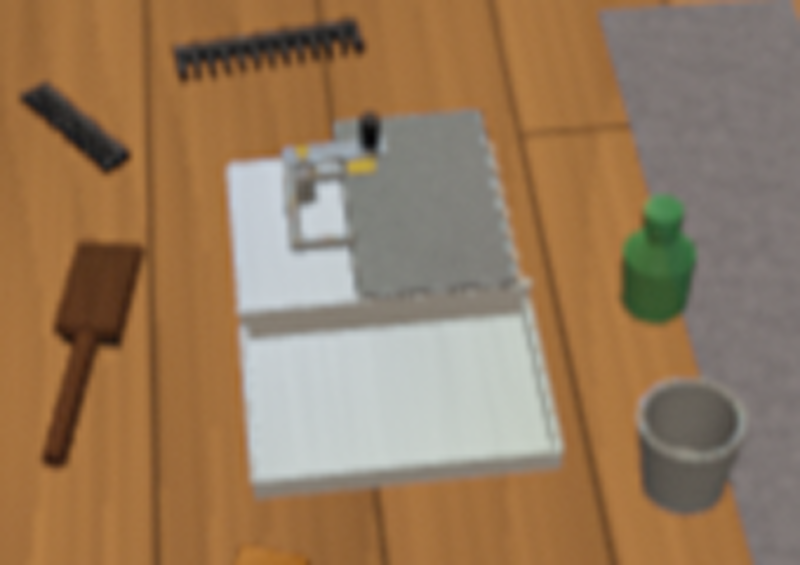

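In the enlarged crops, the upper blue bottle at crop (152,70) measures 95–105 mm long against about 70 mm for the lower one at (180,153). The upper one, scene (242,111), is therefore bottle_b. The toothed bar at scene (433,292) measures 150 mm, so it is the comb. The other, at (447,237), is about 110 mm. Bottle_c is absent.

```bash
python3 - <<'E'
from m import *
F={n:{'img':cv2.imread(f'pics/{n}0.png'),**{k:v for k,v in ctrl.grab_frame(n).items() if k!='img'}} for n in('scene','side')}
S=lambda x,y:(185+x/2.6667,85+y/2.668); D=lambda x,y:(230+x/4.706,120+y/4.708)
s,d=F['scene'],F['side']
C={'x-y- top':(plane(s,[S(374,237)],.018)[0],(-.1,-.18)),'x+y- top':(plane(s,[S(238,339)],.018)[0],(.1,-.18)),
'x+y-side':(plane(d,[D(562,455)],.018)[0],(.1,-.18)),'x-y-side':(plane(d,[D(254,486)],.018)[0],(-.1,-.18)),'x-y+ s':(plane(s,[S(585,435)],.004)[0],(-.1,.14)),'x-y+ d':(plane(d,[D(228,163)],.004)[0],(-.1,.14))}
for k,(p,_) in C.items(): print(k,p.round(3))
A=np.array([v[0][:2] for v in C.values()]);B=np.array([v[1] for v in C.values()])
H=((B-B.mean(0)).T@(A-A.mean(0)));th=np.arctan2(H[0,1]-H[1,0],H[0,0]+H[1,1])
R=np.array([[np.cos(th),-np.sin(th)],[np.sin(th),np.cos(th)]]);o=A.mean(0)-R@B.mean(0)
print('tray',o.round(4),np.degrees(th),'res',(A-(B@R.T+o)).round(4).tolist())
kn=tri([(s,S(491,446)),(d,D(370,131))]);print('knob',kn, 'expected',R@[.005,.095]+o)
a=tri([(s,S(470,362)),(d,D(296,243))]);b=tri([(s,S(530,410)),(d,D(288,150))]);print('bar ends?',a,b,'expected mid',R@[-.056,.048]+o)
# bottles axis/height
for k in('blue','amber'):
  for f,n in((s,'s'),(d,'d')):
    bl=blobs(f['img'],k,150)[0];bx=cv2.boxPoints(bl[2]);e=[(bx[i]+bx[(i+1)%4])/2 for i in range(4)]
    if np.linalg.norm(e[0]-e[2])<np.linalg.norm(e[1]-e[3]): e=e[1:]+e[:1]
    print(k,n,'axis ends',plane(f,[e[0],e[2]],.022)[:,:2].round(3).tolist())
  print(k,'tri',tri([(f,blobs(f['img'],k,150)[0][1]) for f in(s,d)]).round(3))
# comb
bl=[b for b in blobs(s['img'],'black',300) if abs(b[1][0]-433)<5][0];bx=plane(s,cv2.boxPoints(bl[2]),.01)
print('comb box',bx[:,:2].round(3).tolist(), 'tri', tri([(s,bl[1]),(d,D(270,48))]).round(3))
E
```

```text
x-y- top [ 0.473 -0.023  0.018]
x+y- top [ 0.673 -0.019  0.018]
x+y-side [ 0.676 -0.025  0.018]
x-y-side [ 0.477 -0.028  0.018]
x-y+ s [0.469 0.296 0.004]
x-y+ d [0.473 0.3   0.004]
tray [0.5727 0.157 ] 0.5653634662314746 res [[-0.001, 0.0005], [-0.0019, 0.0029], [0.0011, -0.0035], [0.0022, -0.0039], [-0.0023, 0.0004], [0.002, 0.0035]]
knob [0.57691855 0.25440312 0.0640819 ] expected [0.57674893 0.25206415]
bar ends? [0.51657981 0.16974657 0.03994849] [0.51702549 0.25100465 0.05534465] expected mid [0.51621567 0.20446454]
blue s axis ends [[0.501, -0.467], [0.53, -0.339]]
blue d axis ends [[0.53, -0.345], [0.509, -0.448]]
blue tri [ 0.519 -0.398  0.025]
amber s axis ends [[0.443, -0.206], [0.475, -0.12]]
amber d axis ends [[0.485, -0.084], [0.452, -0.192]]
amber tri [ 0.468 -0.154  0.033]
comb box [[0.585, 0.421], [0.437, 0.401], [0.433, 0.431], [0.58, 0.449]] tri [0.511 0.426 0.012]
```

```bash
cat >> m.py <<'E'
def mk(yang,tilt,lean=0):
    """tool y horizontal at yang deg; tool z down, turned by tilt deg about tool y (positive: z leans toward +x_tool0)"""
    a=np.radians(yang); y=np.array([np.cos(a),np.sin(a),0]);z=np.array([0,0,-1.]);R=np.c_[np.cross(y,z),y,z]
    return R@Ro.from_rotvec([0,np.radians(tilt),0]).as_matrix()
def inc(p,R,d=.054):
    s=ctrl.read_state();R0=Ro.from_quat(np.array(s['orientation'])[[1,2,3,0]]).as_matrix()
    tcp=np.array(p)-d*R[:,2];sh=R0.T@(tcp-np.array(s['position']))*1000
    rv=np.degrees(Ro.from_matrix(R0.T@R).as_rotvec())
    print('shift',sh.round(1),'turn',rv.round(1),'rows',round(max(np.linalg.norm(sh)/41.7,np.linalg.norm(rv)/7.16),1),'tcp',tcp.round(3))
E
python3 - <<'E'
from m import *
R=mk(-20,30);print(R.round(2))
inc(np.array([.458,-.160,.028])-.12*R[:,2],R)
E
```

```text
[[ 0.3   0.94  0.17]
 [ 0.81 -0.34  0.47]
 [ 0.5   0.   -0.87]]
shift [-489.5 -547.6  125.3] turn [-22.5  24.1  84. ] rows 17.9 tcp [ 0.428 -0.242  0.179]
```

Request:
step_arm --pt "-1 -122 -137 20 0 0 0" --pt "-1 -122 -137 20 0 0 0" --pt "-1 -122 -137 20 0 0 0" --pt "-1 -122 -137 20 0 0 0" --pt "-1 -122 -137 20 0 0 0" --newtons 30

```text
t: 0.77
position: [0.2586, 0.2789, 0.2835]
orientation: [0.0, 0.207, 0.978, -0.001]
wrist_force: [0.1, 0.8, -0.4]
finger_gap: 0.0854
grasp_force: 0.0
```

Request:
step_arm --pt "-1 -122 -137 20 0 0 0" --pt "-1 -122 -137 20 0 0 0" --pt "-1 -122 -137 20 0 0 0" --pt "-1 -122 -137 20 0 0 0" --pt "-1 -122 -137 20 0 0 0"

```text
t: 1.18
position: [0.3147, 0.1052, 0.2637]
orientation: [0.0, 0.207, 0.978, -0.0]
wrist_force: [0.7, 0.3, 0.0]
finger_gap: 0.0853
grasp_force: 0.0
```

Request:
step_arm --pt "-1 -122 -137 20 0 0 0" --pt "-1 -122 -137 20 0 0 0" --pt "-1 -122 -137 20 0 0 0" --pt "-1 -122 -137 20 0 0 0" --pt "-1 -122 -137 20 0 0 0"

```text
t: 1.6
position: [0.371, -0.0698, 0.2437]
orientation: [0.0, 0.208, 0.978, -0.0]
wrist_force: [0.6, 0.3, 0.3]
finger_gap: 0.0856
grasp_force: 0.0
```

Request:
step_arm --pt "-1 -122 -137 20 0 0 0" --pt "-1 -122 -137 20 0 0 0" --pt "-1 -122 -137 20 0 0 0" --pt "-1 -122 -137 20 0 0 0" --pt "-1 -122 -137 20 0 0 0"

```text
t: 2.02
position: [0.4274, -0.2456, 0.2231]
orientation: [0.0, 0.208, 0.978, -0.0]
wrist_force: [-1.0, 0.9, -1.0]
finger_gap: 0.0854
grasp_force: 0.0
```

Request:
step_arm --pt "-1 0 0 0 -1.5 1.6 5.6" --pt "-1 0 0 0 -3 3.2 11.2" --pt "-1 0 0 0 -4.5 4.8 16.8" --pt "-1 0 0 0 -6 6.4 22.4" --pt "-1 0 0 0 -7.5 8 28"

```text
t: 2.43
position: [0.4269, -0.2415, 0.2238]
orientation: [-0.055, 0.438, 0.894, 0.078]
wrist_force: [0.1, -0.3, -0.5]
finger_gap: 0.0855
grasp_force: 0.0
```

Request:
step_arm --pt "-1 0 0 0 -1.5 1.6 5.6" --pt "-1 0 0 0 -3 3.2 11.2" --pt "-1 0 0 0 -4.5 4.8 16.8" --pt "-1 0 0 0 -6 6.4 22.4" --pt "-1 0 0 0 -7.5 8 28"

```text
t: 2.85
position: [0.4269, -0.2416, 0.2238]
orientation: [-0.105, 0.637, 0.748, 0.15]
wrist_force: [-0.5, 0.2, -0.8]
finger_gap: 0.0852
grasp_force: 0.0
```

Request:
step_arm --pt "-1 0 0 0 -1.5 1.6 5.6" --pt "-1 0 0 0 -3 3.2 11.2" --pt "-1 0 0 0 -4.5 4.8 16.8" --pt "-1 0 0 0 -6 6.4 22.4" --pt "-1 0 0 0 -7.5 8 28"

```text
t: 3.27
position: [0.4268, -0.2416, 0.2238]
orientation: [-0.148, 0.793, 0.552, 0.212]
wrist_force: [-0.2, 0.1, 0.2]
finger_gap: 0.0854
grasp_force: 0.0
```

```bash
python3 - <<'E'
from m import *
st();f=grab('wrist','w1')
for k in('amber','black'):
  for a,c,r,cn in blobs(f['img'],k,400)[:4]: print(k,a,c.round(),[np.round(v,1) for v in r], plane(f,cv2.boxPoints(r),.03)[:,:2].round(3).tolist())
E
```

```text
t 3.27 pos [ 0.4268 -0.2416  0.2238] R [[0.301, 0.938, 0.173], [0.812, -0.347, 0.47], [0.5, -0.001, -0.866]] F [-0.2  0.1  0.2] gap 0.0854 gf 0.0 q [-0.75  0.37 -0.12  1.3   0.48  1.13]
black 7036 [515. 362.] [array([511.5, 349. ]), array([255., 100.]), np.float64(0.0)] [[0.455, -0.338], [0.488, -0.261], [0.724, -0.354], [0.675, -0.432]]
black 6632 [119. 360.] [array([132.5, 350. ]), array([209.,  98.]), np.float64(0.0)] [[0.151, -0.235], [0.165, -0.148], [0.359, -0.215], [0.335, -0.294]]
black 1411 [212. 283.] [array([213.2, 279.7]), array([30.7, 67.9]), np.float64(27.9)] [[0.312, -0.2], [0.355, -0.156], [0.376, -0.179], [0.332, -0.221]]
black 1378 [422. 284.] [array([420.4, 278.8]), array([67.1, 31.3]), np.float64(63.4)] [[0.51, -0.227], [0.541, -0.224], [0.544, -0.285], [0.514, -0.287]]
```

View pics/w1.png

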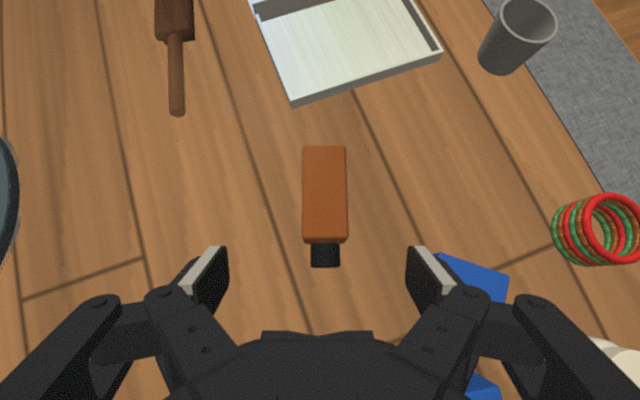

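The amber bottle lies between the fingers. Its top face runs from (304,146)–(345,146) at the base to (303,238)–(347,238) at the cap, and the cap is at (325,255).

```bash
python3 - <<'E'
from m import *
f=ctrl.grab_frame('wrist')
P=plane(f,[(303,146),(346,146),(348,239),(302,239)],.044);print(P.round(4).tolist(),np.linalg.norm(P[1]-P[0]),np.linalg.norm(P[2]-P[1]))
b=(P[0]+P[1])/2;c=(P[2]+P[3])/2;ax=(c-b);ph=np.degrees(np.arctan2(ax[1],ax[0]));u=ax/np.linalg.norm(ax);print('phi',ph,'base',b)
g=b+.055*u;g[2]=.028;R=mk(ph+90,30);print('grasp',g);inc(g,R)
E
```

```text
[[0.4676, -0.0964, 0.044], [0.5079, -0.1117, 0.044], [0.4745, -0.1986, 0.044], [0.4348, -0.1835, 0.044]] 0.043075401516429676 0.0930972185140597
phi -110.82384298662453 base [ 0.48774662 -0.10404086  0.044     ]
grasp [ 0.46819435 -0.15544814  0.028     ]
shift [-15.1   9.3 163.1] turn [-0.3  0.   0.5] rows 3.9 tcp [ 0.459 -0.181  0.075]
```

Request:
step_arm --pt "-1 -15 9 30 0 0 0" --pt "-1 -15 9 70 0 0 0" --pt "-1 -15 9 110 0 0 0" --pt "-1 -15 9 140 0 0 0" --pt "-1 -15 9 163 0 0 0"

```text
t: 3.78
position: [0.4584, -0.1787, 0.0731]
orientation: [-0.148, 0.79, 0.556, 0.211]
wrist_force: [-0.4, -0.3, -0.2]
finger_gap: 0.0854
grasp_force: 0.0
```

Request:
step_arm --pt "0.4 0 0 0 0 0 0" --pt "0.4 0 0 0 0 0 0" --pt "0.4 0 0 0 0 0 0" --pt "0.4 0 0 0 0 0 0" --pt "0.4 0 0 0 0 0 0" --newtons 40

```text
t: 4.2
position: [0.4594, -0.1815, 0.0765]
orientation: [-0.147, 0.791, 0.554, 0.212]
wrist_force: [-1.6, -2.6, 8.9]
finger_gap: 0.0432
grasp_force: 42.0
```

Request:
step_arm --pt "0.4 0 0 0 0 0 0" --pt "0.4 0 0 0 0 0 0" --pt "0.4 0 0 0 0 0 0" --pt "0.4 0 0 0 0 0 0" --pt "0.4 0 0 0 0 0 0"

```text
t: 4.62
position: [0.4594, -0.1814, 0.0765]
orientation: [-0.147, 0.791, 0.554, 0.212]
wrist_force: [-1.8, -0.9, 7.2]
finger_gap: 0.0439
grasp_force: 41.9
```

Request:
step_arm --pt "0.4 10 0 -17 0 0 0" --pt "0.4 25 0 -43 0 0 0" --pt "0.4 45 0 -78 0 0 0" --pt "0.4 65 0 -112 0 0 0" --pt "0.4 80 0 -138 0 0 0"

```text
t: 5.03
position: [0.4588, -0.1805, 0.2385]
orientation: [-0.146, 0.791, 0.554, 0.212]
wrist_force: [0.8, -0.8, -2.7]
finger_gap: 0.0434
grasp_force: 41.8
```

```bash
python3 - <<'E'
from m import *
st()
g=np.array([.615,.04,.004+.059]);R=mk(0,-60)
inc(g+[0,0,.08],R); inc(np.array([.50,.02,.22]),R)
E
```

```text
t 5.03 pos [ 0.4588 -0.1805  0.2385] R [[0.295, 0.94, 0.174], [0.815, -0.343, 0.467], [0.498, 0.004, -0.867]] F [ 0.8 -0.8 -2.7] gap 0.0434 gf 41.78929388523102 q [-0.61  0.31 -0.16  1.25  0.5   1.27]
shift [229.9  54.9 211.4] turn [ -5.5 -88.8 -21.5] rows 12.8 tcp [0.615 0.087 0.17 ]
shift [218.  -46.  115.3] turn [ -5.5 -88.8 -21.5] rows 12.8 tcp [0.5   0.067 0.247]
```

Request:
step_arm --pt "0.4 27 6 14 0 0 0" --pt "0.4 54 12 28 0 0 0" --pt "0.4 81 17 42 0 0 0" --pt "0.4 108 22 57 0 0 0" --pt "0.4 135 27 71 0 0 0"

```text
t: 5.45
position: [0.5369, -0.0452, 0.2415]
orientation: [-0.147, 0.791, 0.554, 0.212]
wrist_force: [1.1, 0.0, -2.8]
finger_gap: 0.0435
grasp_force: 41.9
```

Request:
step_arm --pt "0.4 27 6 14 0 0 0" --pt "0.4 54 12 28 0 0 0" --pt "0.4 81 17 42 0 0 0" --pt "0.4 108 22 57 0 0 0" --pt "0.4 135 27 71 0 0 0"

```text
t: 5.87
position: [0.6145, 0.089, 0.2473]
orientation: [-0.147, 0.791, 0.554, 0.212]
wrist_force: [0.3, -0.2, -2.5]
finger_gap: 0.0438
grasp_force: 27.8
```

Request:
step_arm --pt "0.4 0 0 0 -0.36 -5.9 -1.44" --pt "0.4 0 0 0 -0.72 -11.8 -2.9" --pt "0.4 0 0 0 -1.1 -17.7 -4.3" --pt "0.4 0 0 0 -1.5 -23.6 -5.8" --pt "0.4 0 0 0 -1.8 -29.6 -7.2"

```text
t: 6.28
position: [0.6142, 0.0873, 0.2482]
orientation: [0.027, 0.785, 0.619, 0.019]
wrist_force: [-0.4, -0.3, -2.5]
finger_gap: 0.0438
grasp_force: 45.1
```

Request:
step_arm --pt "0.4 0 0 0 -0.36 -5.9 -1.44" --pt "0.4 0 0 0 -0.72 -11.8 -2.9" --pt "0.4 0 0 0 -1.1 -17.7 -4.3" --pt "0.4 0 0 0 -1.5 -23.6 -5.8" --pt "0.4 0 0 0 -1.8 -29.6 -7.2"

```text
t: 6.7
position: [0.6144, 0.0878, 0.2481]
orientation: [0.197, 0.723, 0.639, -0.174]
wrist_force: [0.3, -0.4, -3.1]
finger_gap: 0.0435
grasp_force: 45.1
```

Request:
step_arm --pt "0.4 0 0 0 -0.36 -5.9 -1.44" --pt "0.4 0 0 0 -0.72 -11.8 -2.9" --pt "0.4 0 0 0 -1.1 -17.7 -4.3" --pt "0.4 0 0 0 -1.5 -23.6 -5.8" --pt "0.4 0 0 0 -1.8 -29.6 -7.2"

```text
t: 7.12
position: [0.6145, 0.0881, 0.2478]
orientation: [0.353, 0.611, 0.614, -0.354]
wrist_force: [-1.4, -0.1, -3.1]
finger_gap: 0.0432
grasp_force: 45.2
```

```bash
python3 - <<'E'
from m import *
st()
f=grab('scene','s2');g=grab('side','d2')
for n,x in(('s',f),('d',g)):
    for a,c,r,cn in blobs(x['img'],'amber',150)[:3]: print(n,a,c.round(1))
X=np.array([.615,.05,.09]);ps=proj(f,X)[0].astype(int);pd=proj(g,X)[0].astype(int);print(ps,pd)
A=f['img'][max(0,ps[1]-75):ps[1]+75,ps[0]-50:ps[0]+50];B=g['img'][max(0,pd[1]-75):pd[1]+75,pd[0]-50:pd[0]+50]
cv2.imwrite('pics/c2.png',np.hstack([cv2.resize(A,(400,600),interpolation=2),cv2.resize(B,(400,600),interpolation=2)]))
inc(np.array([.615,.04,.063]),mk(0,-60))
E
```

```text
t 7.12 pos [0.6145 0.0881 0.2478] R [[-0.005, 1.0, 0.0], [0.5, 0.003, -0.866], [-0.866, -0.004, -0.5]] F [-1.4 -0.1 -3.1] gap 0.0432 gf 45.22001624107361 q [ 0.45  0.88  0.53  1.87 -0.89  2.34]
s 255 [301.2 167.7]
d 329 [328.3 161.2]
[304 203] [326 184]
shift [131.9   3.3  78.2] turn [-0.2  0.1  0.7] rows 3.7 tcp [0.615 0.087 0.09 ]
```

View pics/c2.png

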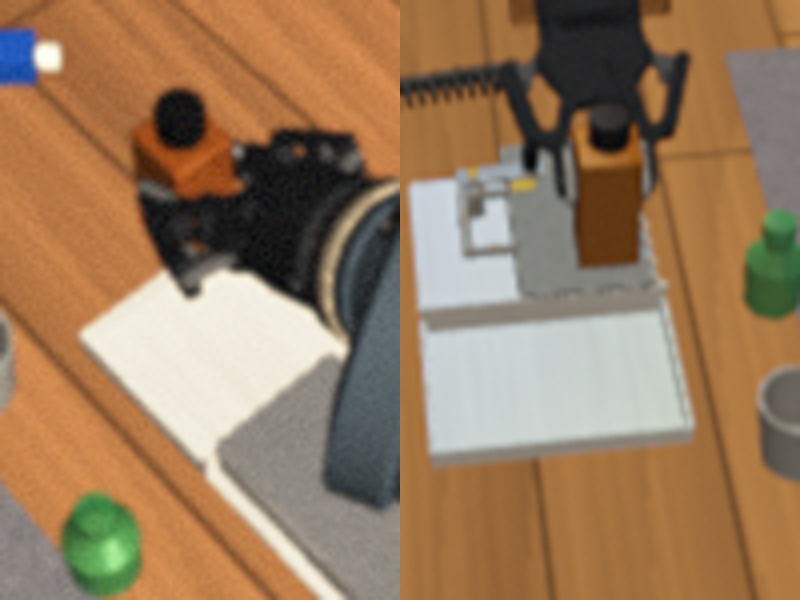

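The amber bottle is held upright above the stand, cap up. Its front bottom edge is at side pixel (328,175).

```bash
python3 - <<'E'
from m import *
g=ctrl.grab_frame('side');o,d=ray(g,[(328,175.3),(321,175.2),(335,175)])
for v in d:
    s=(.019-o[1])/v[1];print((o+s*v).round(4))
print('grasp z',.2478-.027)
E
```

```text
[0.6146 0.019  0.1572]
[0.5946 0.019  0.16  ]
[0.6348 0.019  0.156 ]
grasp z 0.2208
```

Request:
step_arm --pt "0.4 28 0 16 0 0 0" --pt "0.4 58 0 33.5 0 0 0" --pt "0.4 88 0 51 0 0 0" --pt "0.4 112 0 65 0 0 0" --pt "0.4 126 0 73 0 0 0"

```text
t: 7.68
position: [0.6132, 0.0874, 0.0994]
orientation: [0.35, 0.614, 0.614, -0.353]
wrist_force: [-0.4, 0.6, -2.2]
finger_gap: 0.0436
grasp_force: 45.3
```

Request:
step_arm --pt "0.4 2 0 1.2 0 0 0" --pt "0.4 4 0 2.4 0 0 0" --pt "0.4 4 0 2.4 0 0 0"

```text
t: 7.93
position: [0.6139, 0.088, 0.098]
orientation: [0.351, 0.613, 0.614, -0.352]
wrist_force: [0.0, -0.1, -2.3]
finger_gap: 0.0433
grasp_force: 45.3
```

```bash
python3 - <<'E'
from m import *
st()
g=ctrl.grab_frame('side');print([ (a,c.round(1),cv2.boundingRect(cn)) for a,c,r,cn in blobs(g['img'],'amber',150)[:1]])
cv2.imwrite('pics/x.png',g['img'])
print(proj(g,[[.594,.019,.004],[.636,.019,.004],[.615,.019,.004]]))
E
```

```text
t 7.93 pos [0.6139 0.088  0.098 ] R [[-0.002, 1.0, -0.001], [0.505, -0.0, -0.863], [-0.863, -0.002, -0.505]] F [ 0.  -0.1 -2.3] gap 0.0433 gf 45.309264063835144 q [ 0.45  1.    0.38  1.59 -0.89  2.33]
[]
[[321.06999693 210.98097882]
 [334.41548712 209.78012197]
 [327.74898362 210.37985452]]
```

Request:
step_arm --pt "0.4 1.7 0 1 0 0 0" --pt "0.4 3.5 0 2 0 0 0" --pt "0.4 3.5 0 2 0 0 0"

```text
t: 8.23
position: [0.6133, 0.0883, 0.0924]
orientation: [0.351, 0.612, 0.614, -0.354]
wrist_force: [-0.2, 0.2, -2.5]
finger_gap: 0.0437
grasp_force: 45.3
```

Request:
step_arm --pt "0.4 1.7 0 1 0 0 0" --pt "0.4 1.7 0 1 0 0 0"

```text
t: 8.4
position: [0.6132, 0.0883, 0.0901]
orientation: [0.351, 0.612, 0.614, -0.354]
wrist_force: [-0.6, 0.9, -1.8]
finger_gap: 0.0437
grasp_force: 45.3
```

Request:
step_arm --pt "0.4 1.7 0 1 0 0 0" --pt "0.4 1.7 0 1 0 0 0"

```text
t: 8.57
position: [0.6132, 0.0885, 0.0898]
orientation: [0.352, 0.611, 0.614, -0.354]
wrist_force: [-7.8, 4.7, 19.7]
finger_gap: 0.0431
grasp_force: 47.0
```

Request:
step_arm --pt "0.4 -0.8 0 -0.5 0 0 0" --pt "-0.5 -0.8 0 -0.5 0 0 0" --pt "-0.5 -0.8 0 -0.5 0 0 0" --pt "-0.5 -0.8 0 -0.5 0 0 0" --pt "-0.5 -0.8 0 -0.5 0 0 0"

```text
t: 8.98
position: [0.6131, 0.0882, 0.089]
orientation: [0.351, 0.612, 0.614, -0.354]
wrist_force: [0.2, -0.5, -0.1]
finger_gap: 0.064
grasp_force: 0.0
```

Request:
step_arm --pt "-0.5 0 0 -10 0 0 0" --pt "-0.5 0 0 -30 0 0 0" --pt "-0.5 0 0 -60 0 0 0" --pt "-0.5 0 0 -95 0 0 0" --pt "-0.5 0 0 -130 0 0 0"

```text
t: 9.4
position: [0.6131, 0.1999, 0.1547]
orientation: [0.351, 0.612, 0.614, -0.354]
wrist_force: [1.3, 1.0, 0.6]
finger_gap: 0.0644
grasp_force: 0.0
```

```bash
python3 - <<'E'
from m import *
st()
f=grab('scene','s3');g=grab('side','d3')
A=f['img'][90:230,170:350];B=g['img'][130:390,240:420]
cv2.imwrite('pics/c3.png',np.hstack([cv2.resize(A,(400,311),interpolation=2),cv2.resize(B,(400,578),interpolation=2)[:311]]) if 0 else np.hstack([cv2.resize(A,(400,578),interpolation=2),cv2.resize(B,(400,578),interpolation=2)]))
for n,x in(('s',f),('d',g)):
    for a,c,r,cn in blobs(x['img'],'blue',150)[:2]: print(n,a,c.round(1),plane(x,[c],.022).round(3))
    for a,c,r,cn in blobs(x['img'],'amber',100)[:2]: print(n,a,c.round(1))
R=mk(-11,30);inc(np.array([.515,-.405,.028])-.12*R[:,2],R)
E
```

```text
t 9.4 pos [0.6131 0.1999 0.1547] R [[-0.004, 1.0, -0.002], [0.503, 0.0, -0.865], [-0.865, -0.005, -0.503]] F [1.3 1.  0.6] gap 0.0644 gf 0.0 q [ 0.59  1.14  0.8   2.   -0.8   2.49]
s 343 [241.7 111.5] [[ 0.517 -0.401  0.022]]
s 256 [251.  141.7] [[ 0.571 -0.272  0.022]]
d 718 [309.6 340.5] [[ 0.519 -0.396  0.022]]
d 381 [325.  292.3] [[ 0.571 -0.273  0.022]]
shift [-370.  -118.8  586.7] turn [ 3.2 89.3 12.1] rows 16.9 tcp [ 0.498 -0.49   0.179]
```

View pics/c3.png

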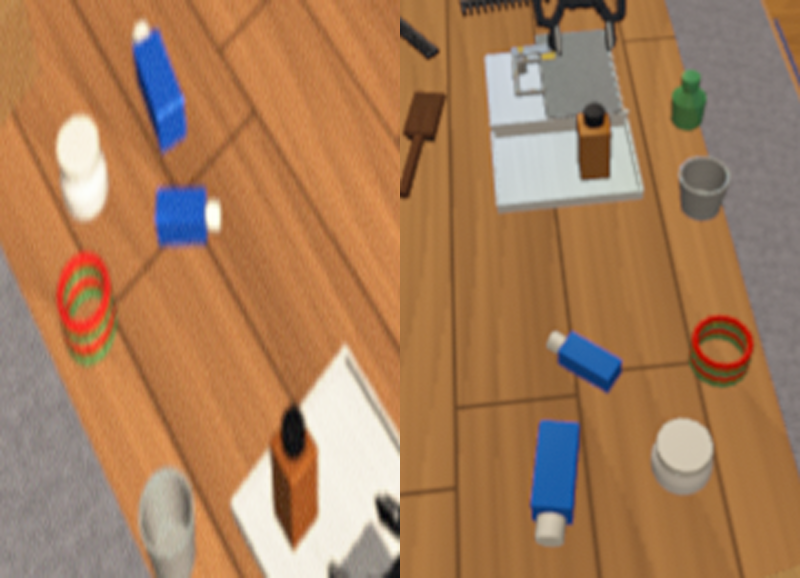

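Request:
step_arm --pt "-1 -26 0 -15 0 0 0" --pt "-1 -52 0 -30 0 0 0" --pt "-1 -78 0 -45 0 0 0" --pt "-1 -87 0 -50 0 0 0" --pt "-1 -87 0 -50 0 0 0"

```text
t: 9.92
position: [0.6019, 0.1824, 0.246]
orientation: [0.354, 0.611, 0.621, -0.34]
wrist_force: [-0.2, 0.7, -0.6]
finger_gap: 0.0855
grasp_force: 0.0
```

Request:
step_arm --pt "-1 0 0 0 0.2 5.9 0.8" --pt "-1 0 0 0 0.4 11.8 1.6" --pt "-1 0 0 0 0.6 17.7 2.4" --pt "-1 0 0 0 0.8 23.6 3.2" --pt "-1 0 0 0 1.1 29.8 4"

```text
t: 10.33
position: [0.602, 0.1834, 0.2422]
orientation: [0.186, 0.702, 0.667, -0.165]
wrist_force: [0.9, 0.6, 0.5]
finger_gap: 0.0854
grasp_force: 0.0
```

Request:
step_arm --pt "-1 0 0 0 0.2 5.9 0.8" --pt "-1 0 0 0 0.4 11.8 1.6" --pt "-1 0 0 0 0.6 17.7 2.4" --pt "-1 0 0 0 0.8 23.6 3.2" --pt "-1 0 0 0 1.1 29.8 4"

```text
t: 10.75
position: [0.6018, 0.1831, 0.2426]
orientation: [0.007, 0.746, 0.666, 0.021]
wrist_force: [-0.0, -0.3, -0.8]
finger_gap: 0.0855
grasp_force: 0.0
```

Request:
step_arm --pt "-1 0 0 0 0.2 5.9 0.8" --pt "-1 0 0 0 0.4 11.8 1.6" --pt "-1 0 0 0 0.6 17.7 2.4" --pt "-1 0 0 0 0.8 23.6 3.2" --pt "-1 0 0 0 1.1 29.8 4"

```text
t: 11.17
position: [0.6017, 0.1828, 0.2426]
orientation: [-0.172, 0.738, 0.619, 0.206]
wrist_force: [0.5, 0.2, -0.6]
finger_gap: 0.0857
grasp_force: 0.0
```

```bash
python3 - <<'E'
from m import *
st()
R=mk(-11,30);
for b in (.12,.06):inc(np.array([.515,-.405,.028])-b*R[:,2],R)
E
```

```text
t 11.17 pos [0.6017 0.1828 0.2426] R [[0.148, 0.985, 0.091], [0.843, -0.174, 0.509], [0.518, 0.002, -0.856]] F [ 0.5  0.2 -0.6] gap 0.0857 gf 0.0 q [ 0.1   0.37 -0.07  0.96  0.52  1.89]
shift [-615.7   15.2 -297.7] turn [-0.4 -1.2  0.9] rows 16.4 tcp [ 0.498 -0.49   0.179]
shift [-616.9   15.7 -237.7] turn [-0.4 -1.2  0.9] rows 15.9 tcp [ 0.504 -0.461  0.127]
```

Request:
step_arm --pt "-1 -33 1 -14 0 0 0" --pt "-1 -66 2 -28 0 0 0" --pt "-1 -99 3 -42 0 0 0" --pt "-1 -130 4 -56 0 0 0" --pt "-1 -154 4 -67 0 0 0"

```text
t: 11.58
position: [0.5761, 0.016, 0.2199]
orientation: [-0.171, 0.739, 0.619, 0.204]
wrist_force: [-0.8, -0.4, 0.2]
finger_gap: 0.0855
grasp_force: 0.0
```

Request:
step_arm --pt "-1 -33 1 -14 0 0 0" --pt "-1 -66 2 -28 0 0 0" --pt "-1 -99 3 -42 0 0 0" --pt "-1 -130 4 -56 0 0 0" --pt "-1 -154 4 -67 0 0 0"

```text
t: 12.0
position: [0.5511, -0.1488, 0.1982]
orientation: [-0.171, 0.739, 0.619, 0.204]
wrist_force: [0.3, -0.2, -0.5]
finger_gap: 0.0855
grasp_force: 0.0
```

Request:
step_arm --pt "-1 -33 1 -14 0 0 0" --pt "-1 -66 2 -28 0 0 0" --pt "-1 -99 3 -42 0 0 0" --pt "-1 -130 4 -56 0 0 0" --pt "-1 -154 4 -67 0 0 0"

```text
t: 12.42
position: [0.5261, -0.3135, 0.1763]
orientation: [-0.171, 0.738, 0.619, 0.205]
wrist_force: [0.9, 0.7, 0.3]
finger_gap: 0.0855
grasp_force: 0.0
```

Request:
step_arm --pt "-1 -33 1 -14 0 0 0" --pt "-1 -66 2 -28 0 0 0" --pt "-1 -99 3 -42 0 0 0" --pt "-1 -130 4 -56 0 0 0" --pt "-1 -154 4 -67 0 0 0"

```text
t: 12.83
position: [0.501, -0.4779, 0.1545]
orientation: [-0.171, 0.738, 0.619, 0.205]
wrist_force: [0.9, -0.8, -0.0]
finger_gap: 0.0854
grasp_force: 0.0
```

```bash
python3 - <<'E'
from m import *
st();f=grab('wrist','w4')
for a,c,r,cn in blobs(f['img'],'blue',400)[:4]:
    bx=cv2.boxPoints(r); print(a,c.round(),bx.round().tolist(), plane(f,bx,.044)[:,:2].round(3).tolist())
E
```

```text
t 12.83 pos [ 0.501  -0.4779  0.1545] R [[0.149, 0.985, 0.09], [0.844, -0.175, 0.507], [0.515, 0.001, -0.857]] F [ 0.9 -0.8 -0. ] gap 0.0854 gf 0.0 q [-0.9   1.05  0.9   1.8   0.4   0.77]
6366 [324. 214.] [[291.0, 143.0], [352.0, 143.0], [352.0, 270.0], [291.0, 270.0]] [[0.504, -0.354], [0.55, -0.362], [0.531, -0.454], [0.49, -0.447]]
3541 [351.  67.] [[303.0, 72.0], [324.0, 27.0], [397.0, 62.0], [375.0, 107.0]] [[0.524, -0.292], [0.549, -0.249], [0.602, -0.295], [0.575, -0.334]]
```

View pics/w4.png

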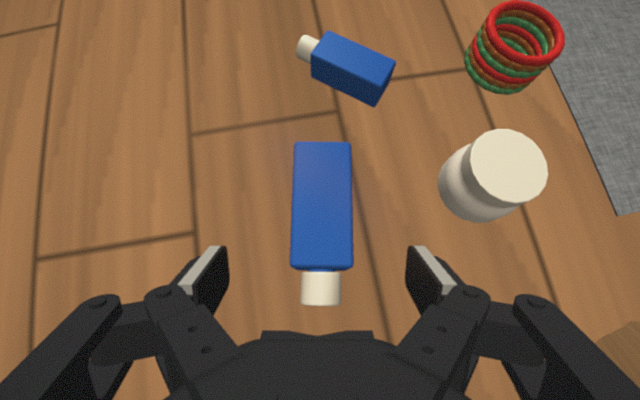

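The larger blue bottle lies squarely between the fingers. Its top face runs (294,143)–(351,143) to (291,265)–(353,265), with the white cap at (321,287). The smaller blue bottle at (351,67) is well clear.

```bash
python3 - <<'E'
from m import *
f=ctrl.grab_frame('wrist')
P=plane(f,[(294,143),(351.5,143),(353,266),(291,266)],.044);print(P.round(4).tolist(),np.linalg.norm(P[1]-P[0]),np.linalg.norm(P[2]-P[1]))
b=(P[0]+P[1])/2;c=(P[2]+P[3])/2;ax=(c-b);ph=np.degrees(np.arctan2(ax[1],ax[0]));u=ax/np.linalg.norm(ax);print('phi',ph,'base',b)
g=b+.055*u;g[2]=.030;R=mk(ph+90,30);print('grasp',g);inc(g,R)
E
```

```text
[[0.5055, -0.3589, 0.044], [0.5479, -0.3665, 0.044], [0.5302, -0.455, 0.044], [0.4894, -0.4477, 0.044]] 0.04313309250777535 0.0902626479690097
phi -100.79924757886107 base [ 0.52669135 -0.3627441   0.044     ]
grasp [ 0.51638609 -0.41677003  0.03      ]
shift [-6.7  4.3 84.1] turn [-0.3 -1.   0.5] rows 2.0 tcp [ 0.511 -0.443  0.077]
```

Request:
step_arm --pt "-1 -5 4 20 0 -1 0.5" --pt "-1 -5 4 45 0 -1 0.5" --pt "-1 -5 4 70 0 -1 0.5" --pt "-1 -5 4 84 0 -1 0.5" --pt "-1 -5 4 84 0 -1 0.5"

```text
t: 13.35
position: [0.5126, -0.4353, 0.0787]
orientation: [-0.169, 0.742, 0.618, 0.198]
wrist_force: [0.5, -0.5, -0.8]
finger_gap: 0.0854
grasp_force: 0.0
```

Request:
step_arm --pt "0.4 0 0 0 0 0 0" --pt "0.4 0 0 0 0 0 0" --pt "0.4 0 0 0 0 0 0" --pt "0.4 0 0 0 0 0 0" --pt "0.4 0 0 0 0 0 0" --newtons 50

```text
t: 13.77
position: [0.5135, -0.4392, 0.0833]
orientation: [-0.165, 0.743, 0.618, 0.198]
wrist_force: [-0.7, -3.3, 5.3]
finger_gap: 0.0433
grasp_force: 52.2
```

Request:
step_arm --pt "0.4 0 0 0 0 0 0" --pt "0.4 0 0 0 0 0 0" --pt "0.4 0 0 0 0 0 0" --pt "0.4 0 0 0 0 0 0"

```text
t: 14.1
position: [0.5135, -0.4392, 0.0833]
orientation: [-0.165, 0.743, 0.618, 0.198]
wrist_force: [-0.2, -3.9, 5.0]
finger_gap: 0.0429
grasp_force: 52.2
```

Request:
step_arm --pt "0.4 10 0 -17 0 0 0" --pt "0.4 25 0 -43 0 0 0" --pt "0.4 45 0 -78 0 0 0" --pt "0.4 65 0 -112 0 0 0" --pt "0.4 80 0 -138 0 0 0"

```text
t: 14.52
position: [0.5135, -0.4379, 0.2456]
orientation: [-0.164, 0.742, 0.618, 0.198]
wrist_force: [0.7, -1.4, -1.2]
finger_gap: 0.0431
grasp_force: 51.4
```

```bash
python3 - <<'E'
from m import *
st()
R=mk(0,-60)
inc(np.array([.53,.035,.21]),R)
E
```

```text
t 14.52 pos [ 0.5135 -0.4379  0.2456] R [[0.157, 0.984, 0.09], [0.853, -0.181, 0.489], [0.497, 0.0, -0.868]] F [ 0.7 -1.4 -1.2] gap 0.0431 gf 51.3739800453186 q [-0.85  0.95  0.94  1.9   0.4   0.84]
shift [441.8 -77.7 263. ] turn [ -3.  -89.5 -11.2] rows 12.6 tcp [0.53  0.082 0.237]
```

Request:
step_arm --pt "0.4 30 -5 18 0 0 0" --pt "0.4 62 -11 37 0 0 0" --pt "0.4 94 -17 56 0 0 0" --pt "0.4 124 -22 74 0 0 0" --pt "0.4 147 -26 88 0 0 0"

```text
t: 14.93
position: [0.5185, -0.264, 0.2389]
orientation: [-0.165, 0.743, 0.618, 0.198]
wrist_force: [1.8, -0.1, -0.5]
finger_gap: 0.0432
grasp_force: 51.5
```

Request:
step_arm --pt "0.4 30 -5 18 0 0 0" --pt "0.4 62 -11 37 0 0 0" --pt "0.4 94 -17 56 0 0 0" --pt "0.4 124 -22 74 0 0 0" --pt "0.4 147 -26 88 0 0 0"

```text
t: 15.35
position: [0.5241, -0.0898, 0.2365]
orientation: [-0.166, 0.742, 0.619, 0.198]
wrist_force: [-0.5, -0.4, -2.2]
finger_gap: 0.0432
grasp_force: 51.4
```

Request:
step_arm --pt "0.4 30 -5 18 0 0 0" --pt "0.4 62 -11 37 0 0 0" --pt "0.4 94 -17 56 0 0 0" --pt "0.4 124 -22 74 0 0 0" --pt "0.4 147 -26 88 0 0 0"

```text
t: 15.77
position: [0.5295, 0.0834, 0.2336]
orientation: [-0.166, 0.742, 0.619, 0.198]
wrist_force: [0.0, -0.2, -2.3]
finger_gap: 0.0429
grasp_force: 51.4
```

Request:
step_arm --pt "0.4 0 0 0 -0.2 -6 -0.74" --pt "0.4 0 0 0 -0.4 -12 -1.5" --pt "0.4 0 0 0 -0.6 -18 -2.2" --pt "0.4 0 0 0 -0.8 -24 -3" --pt "0.4 0 0 0 -1 -29.8 -3.7"

```text
t: 16.18
position: [0.5302, 0.081, 0.2343]
orientation: [0.014, 0.749, 0.662, 0.01]
wrist_force: [-0.2, -0.2, -2.2]
finger_gap: 0.0434
grasp_force: 51.5
```

Request:
step_arm --pt "0.4 0 0 0 -0.2 -6 -0.74" --pt "0.4 0 0 0 -0.4 -12 -1.5" --pt "0.4 0 0 0 -0.6 -18 -2.2" --pt "0.4 0 0 0 -0.8 -24 -3" --pt "0.4 0 0 0 -1 -29.8 -3.7"

```text
t: 16.6
position: [0.5303, 0.0814, 0.2341]
orientation: [0.19, 0.705, 0.66, -0.178]
wrist_force: [0.2, -0.5, -2.7]
finger_gap: 0.0434
grasp_force: 51.6
```

Request:
step_arm --pt "0.4 0 0 0 -0.2 -6 -0.74" --pt "0.4 0 0 0 -0.4 -12 -1.5" --pt "0.4 0 0 0 -0.6 -18 -2.2" --pt "0.4 0 0 0 -0.8 -24 -3" --pt "0.4 0 0 0 -1 -29.8 -3.7"

```text
t: 17.02
position: [0.5304, 0.0817, 0.2337]
orientation: [0.354, 0.612, 0.613, -0.353]
wrist_force: [-0.5, -0.4, -3.0]
finger_gap: 0.0431
grasp_force: 51.6
```

```bash
python3 - <<'E'
from m import *
s=st();R=mk(0,-60);inc(np.array([.53,.035,.063]),R)
g=grab('side','d5');P=np.array(s['position'])
for a,c,r,cn in blobs(g['img'],'blue',150)[:2]:
    print(a,c.round(1),cv2.boundingRect(cn))
    x,y,w,h=cv2.boundingRect(cn);o,d=ray(g,[(x+w/2,y+h-.5)]);k=(P[1]-.0468-.022-o[1])/d[0,1];print((o+k*d[0]).round(4),'grasp z',P[2]-.027)
f=grab('scene','s5')
E
```

```text
t 17.02 pos [0.5304 0.0817 0.2337] R [[-0.0, 1.0, 0.001], [0.501, 0.001, -0.866], [-0.866, 0.0, -0.501]] F [-0.5 -0.4 -3. ] gap 0.0431 gf 51.63380742073059 q [ 0.5   0.73  0.19  1.73 -0.86  2.4 ]
shift [124.4  -0.4  71.9] turn [ 0.1 -0.   0. ] rows 3.4 tcp [0.53  0.082 0.09 ]
384 [298.6 169.1] (289, 149, 18, 35)
[0.5278 0.0129 0.1407] grasp z 0.2067056301127763
382 [325.  292.2] (312, 280, 27, 25)
[ 0.6088  0.0129 -0.5919] grasp z 0.2067056301127763
```

Request:
step_arm --pt "0.4 28 0 16 0 0 0" --pt "0.4 58 0 33.5 0 0 0" --pt "0.4 88 0 51 0 0 0" --pt "0.4 108 0 62.5 0 0 0" --pt "0.4 117 0 67.5 0 0 0"

```text
t: 17.53
position: [0.5293, 0.0812, 0.0959]
orientation: [0.35, 0.614, 0.613, -0.352]
wrist_force: [-0.3, -1.0, -1.5]
finger_gap: 0.0433
grasp_force: 51.7
```

Request:
step_arm --pt "0.4 1.7 0 1 0 0 0" --pt "0.4 1.7 0 1 0 0 0"

```text
t: 17.7
position: [0.5301, 0.0817, 0.097]
orientation: [0.351, 0.614, 0.613, -0.352]
wrist_force: [0.3, 0.5, -3.0]
finger_gap: 0.0433
grasp_force: 51.7
```

Request:
step_arm --pt "0.4 1.7 0 1 0 0 0" --pt "0.4 1.7 0 1 0 0 0"

```text
t: 17.87
position: [0.5302, 0.082, 0.0953]
orientation: [0.352, 0.614, 0.613, -0.352]
wrist_force: [0.4, -0.3, -2.4]
finger_gap: 0.0434
grasp_force: 51.7
```

Request:
step_arm --pt "0.4 1.7 0 1 0 0 0" --pt "0.4 1.7 0 1 0 0 0"

```text
t: 18.03
position: [0.5298, 0.0819, 0.0925]
orientation: [0.352, 0.613, 0.613, -0.352]
wrist_force: [0.5, -0.3, -2.4]
finger_gap: 0.0431
grasp_force: 51.7
```

Request:
step_arm --pt "0.4 0.9 0 0.5 0 0 0" --pt "0.4 0.9 0 0.5 0 0 0"

```text
t: 18.2
position: [0.5296, 0.0818, 0.0911]
orientation: [0.352, 0.613, 0.613, -0.353]
wrist_force: [0.6, 1.1, -1.5]
finger_gap: 0.0433
grasp_force: 51.8
```

Request:
step_arm --pt "0.4 0.9 0 0.5 0 0 0" --pt "0.4 0.9 0 0.5 0 0 0"

```text
t: 18.37
position: [0.5296, 0.0819, 0.0909]
orientation: [0.352, 0.613, 0.613, -0.353]
wrist_force: [-4.3, 4.8, 13.0]
finger_gap: 0.043
grasp_force: 53.0
```

Contact. I'll release, withdraw and lift.

Request:
step_arm --pt "0.4 -0.7 0 -0.4 0 0 0" --pt "-0.5 -0.7 0 -0.4 0 0 0" --pt "-0.5 -0.7 0 -0.4 0 0 0" --pt "-0.5 -0.7 0 -0.4 0 0 0" --pt "-0.5 -0.7 0 -0.4 0 0 0"

```text
t: 18.78
position: [0.5296, 0.0817, 0.0908]
orientation: [0.352, 0.613, 0.613, -0.353]
wrist_force: [-0.1, 0.3, -0.7]
finger_gap: 0.0642
grasp_force: 0.0
```

Request:
step_arm --pt "-0.5 0 0 -10 0 0 0" --pt "-0.5 0 0 -30 0 0 0" --pt "-0.5 0 0 -60 0 0 0" --pt "-0.5 0 0 -95 0 0 0" --pt "-0.5 0 0 -115 0 0 0"

```text
t: 19.2
position: [0.5296, 0.1833, 0.1503]
orientation: [0.352, 0.613, 0.613, -0.352]
wrist_force: [-0.4, 0.5, -0.2]
finger_gap: 0.0641
grasp_force: 0.0
```

Request:
step_arm --pt "-0.5 -26 0 -15 0 0 0" --pt "-0.5 -52 0 -30 0 0 0" --pt "-0.5 -78 0 -45 0 0 0" --pt "-0.5 -87 0 -50 0 0 0" --pt "-0.5 -87 0 -50 0 0 0"

```text
t: 19.62
position: [0.5302, 0.1807, 0.2515]
orientation: [0.352, 0.614, 0.613, -0.351]
wrist_force: [0.3, 0.3, -0.8]
finger_gap: 0.064
grasp_force: 0.0
```

```bash
python3 - <<'E'
from m import *
st()
for ya in(90,-90,0): inc(np.array([.577,.252,.13]),mk(ya,0)); print(ya)
E
```

```text
t 19.62 pos [0.5302 0.1807 0.2515] R [[0.002, 1.0, 0.001], [0.506, -0.0, -0.863], [-0.863, 0.002, -0.506]] F [ 0.3  0.3 -0.8] gap 0.064 gf 0.0 q [ 0.63  0.86  0.47  1.97 -0.77  2.54]
shift [ 94.4  46.6 -27.3] turn [-46.4  46.5 -81.1] rows 14.6 tcp [0.577 0.252 0.184]
90
shift [ 94.4  46.6 -27.3] turn [46.5 46.3 81. ] rows 14.6 tcp [0.577 0.252 0.184]
-90
shift [ 94.4  46.6 -27.3] turn [ 0.1 59.6 -0.1] rows 8.3 tcp [0.577 0.252 0.184]
0
```

Request:
step_arm --pt "-0.5 0 0 0 0 6 0" --pt "-0.5 0 0 0 0 12 0" --pt "-0.5 0 0 0 0 18 0" --pt "-0.5 0 0 0 0 24 0" --pt "-0.5 0 0 0 0 30 0"

```text
t: 20.03
position: [0.5299, 0.1808, 0.2483]
orientation: [0.18, 0.684, 0.684, -0.18]
wrist_force: [-0.4, 0.6, 0.5]
finger_gap: 0.0639
grasp_force: 0.0
```

Request:
step_arm --pt "-0.5 0 0 0 0 6 0" --pt "-0.5 0 0 0 0 12 0" --pt "-0.5 0 0 0 0 18 0" --pt "-0.5 0 0 0 0 24 0" --pt "-0.5 0 0 0 0 29.6 0"

```text
t: 20.45
position: [0.5298, 0.1804, 0.2487]
orientation: [-0.001, 0.707, 0.707, 0.001]
wrist_force: [-0.2, -0.7, -0.5]
finger_gap: 0.064
grasp_force: 0.0
```

Request:
step_arm --pt "-0.2 33 21 0 0 0 0" --pt "-0.2 70 47 0 0 0 0" --pt "-0.2 70 47 0 0 0 0" --pt "-0.2 70 47 0 0 0 0"

```text
t: 20.78
position: [0.5774, 0.2517, 0.2465]
orientation: [0.0, 0.707, 0.707, -0.002]
wrist_force: [-0.0, -0.9, -0.4]
finger_gap: 0.0513
grasp_force: 0.0
```

```bash
python3 - <<'E'
from m import *
s=st();f=grab('wrist','w6');d=ctrl.grab_frame('side');sc=ctrl.grab_frame('scene')
print('expected knob px',proj(f,[[.577,.253,.073],[.577,.253,.047]]))
# yellow catch / black knob in wrist
for a,c,r,cn in blobs(f['img'],'black',100)[:6]: print(a,c.round(1),cv2.boundingRect(cn),plane(f,[c],.073).round(4))
cv2.imwrite('pics/c6.png',cv2.resize(f['img'],(800,500)))
E
```

```text
t 20.78 pos [0.5774 0.2517 0.2465] R [[-0.001, 1.0, -0.003], [1.0, 0.001, -0.003], [-0.003, -0.003, -1.0]] F [-0.  -0.9 -0.4] gap 0.0513 gf 0.0 q [ 0.41  0.5   0.24  1.31 -0.    1.98]
expected knob px [[315.65200894 196.60911744]
 [315.82168741 189.40265244]]
30806 [311.2 351.5] (0, 233, 638, 167) [[0.5725 0.092  0.073 ]]
1300 [195.7  12. ] (163, 0, 75, 33) [[0.4882 0.3943 0.073 ]]
109 [245.5   9.8] (242, 0, 8, 21) [[0.5254 0.3951 0.073 ]]
```

View pics/w6.png

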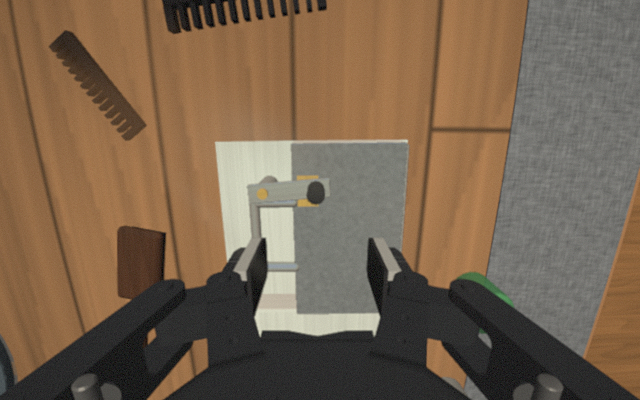

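The wrist view shows the knob at (316,191), where it was expected, with the hasp lying over the brass catch. The pull bar is at (256,235).

Request:
step_arm --pt "-0.2 2 0 30 0 0 0" --pt "-0.2 2 0 65 0 0 0" --pt "-0.2 2 0 100 0 0 0" --pt "-0.2 2 0 120 0 0 0" --pt "-0.2 2 0 122 0 0 0"

```text
t: 21.35
position: [0.5742, 0.2504, 0.1229]
orientation: [-0.001, 0.708, 0.707, -0.004]
wrist_force: [-1.5, -0.2, -0.8]
finger_gap: 0.0509
grasp_force: 0.0
```

Request:
step_arm --pt "0.9 0 0 0 0 0 0" --pt "0.9 0 0 0 0 0 0" --pt "0.9 0 0 0 0 0 0" --pt "0.9 0 0 0 0 0 0" --pt "0.9 0 0 0 0 0 0" --newtons 20

```text
t: 21.77
position: [0.576, 0.2522, 0.1289]
orientation: [0.0, 0.707, 0.707, -0.001]
wrist_force: [-13.6, -0.9, 11.4]
finger_gap: 0.015
grasp_force: 21.3
```

Request:
step_arm --pt "0.9 0 0 0 0 0 0" --pt "0.9 0 0 0 0 0 0" --pt "0.9 0 0 0 0 0 0"

```text
t: 22.02
position: [0.576, 0.2522, 0.1289]
orientation: [0.0, 0.707, 0.707, -0.001]
wrist_force: [-13.5, -1.7, 11.7]
finger_gap: 0.015
grasp_force: 21.3
```

Request:
step_arm --pt "0.9 0 0 -3 0 0 0" --pt "0.9 0 -1 -6 0 0 0" --pt "0.9 0 -1 -6 0 0 0"

```text
t: 22.27
position: [0.5755, 0.2519, 0.1332]
orientation: [0.001, 0.707, 0.707, -0.002]
wrist_force: [1.8, -0.2, -16.9]
finger_gap: 0.0143
grasp_force: 20.3
```

Request:
step_arm --pt "0.9 9 -1 0 0 0 0" --pt "0.9 17 -3 0 0 0 0" --pt "0.9 25 -7 0 0 0 0" --pt "0.9 32 -12 0 0 0 0" --pt "0.9 38 -18 0 0 0 0"

```text
t: 22.68
position: [0.5581, 0.291, 0.1334]
orientation: [0.001, 0.707, 0.707, -0.0]
wrist_force: [6.2, 0.5, -12.5]
finger_gap: 0.0146
grasp_force: 20.4
```

Request:
step_arm --pt "0.9 5 -7 0 0 0 0" --pt "0.9 9 -15 0 0 0 0" --pt "0.9 11 -23 0 0 0 0" --pt "0.9 12 -32 0 0 0 0" --pt "0.9 11 -41 0 0 0 0"

```text
t: 23.1
position: [0.5171, 0.3025, 0.1341]
orientation: [0.001, 0.707, 0.707, 0.0]
wrist_force: [0.5, 0.1, -2.4]
finger_gap: 0.0144
grasp_force: 20.2
```

Request:
step_arm --pt "0.9 0 0 0 0 0 0" --pt "0.9 0 0 0 0 0 0"

```text
t: 23.27
position: [0.5166, 0.302, 0.134]
orientation: [0.0, 0.707, 0.707, -0.0]
wrist_force: [-4.3, 4.0, 3.8]
finger_gap: 0.0147
grasp_force: 20.7
```

Request:
step_arm --pt "0.3 0 0 0 0 0 0" --pt "0.3 0 0 0 0 0 0" --pt "0.3 0 0 -20 0 0 0" --pt "0.3 0 0 -50 0 0 0" --pt "0.3 0 0 -76 0 0 0"

```text
t: 23.68
position: [0.517, 0.3011, 0.2099]
orientation: [0.001, 0.707, 0.707, -0.002]
wrist_force: [0.6, 1.2, -0.7]
finger_gap: 0.0299
grasp_force: 0.0
```

Request:
step_arm --pt "0.3 -40 0 0 0 0 0" --pt "0.3 -80 0 0 0 0 0" --pt "0.3 -100 0 0 0 0 0" --pt "0.3 -100 0 0 0 0 0"

```text
t: 24.02
position: [0.5172, 0.1978, 0.2096]
orientation: [0.001, 0.709, 0.706, -0.001]
wrist_force: [0.0, -1.2, -0.2]
finger_gap: 0.03
grasp_force: 0.0
```

```bash
python3 - <<'E'
from m import *
s=st();f=grab('wrist','w7')
for p in([.517,.169,.036],[.517,.204,.036],[.517,.239,.036]): print(proj(f,[p]).round())
cv2.imwrite('pics/c7.png',f['img'][60:400,120:560])
d=ctrl.grab_frame('scene');cv2.imwrite('pics/s7.png',d['img'])
E
```

```text
t 24.02 pos [0.5172 0.1978 0.2096] R [[0.004, 1.0, -0.0], [1.0, -0.004, -0.003], [-0.003, -0.0, -1.0]] F [ 0.  -1.2 -0.2] gap 0.03 gf 0.0 q [ 0.37  0.36 -0.08  1.13 -0.    1.94]
[[315. 230.]]
[[315. 191.]]
[[315. 149.]]
```

View pics/w7.png

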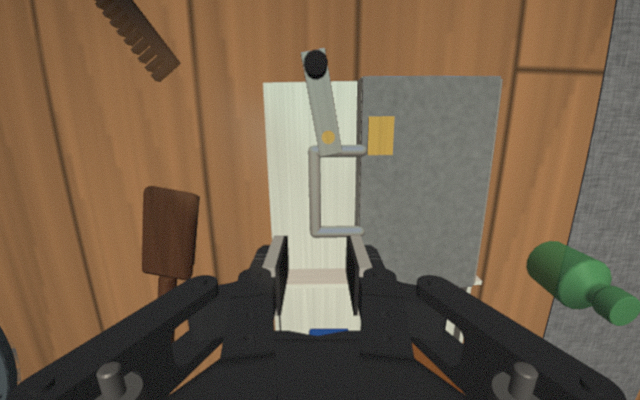

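The wrist view shows the hasp swung clear, with its knob at (316,64). The bar runs from (316,150) to (316,231), as expected, with a finger gap to the flap edge at column 360.

Request:
step_arm --pt "0.3 2 0 30 0 0 0" --pt "0.3 2 0 60 0 0 0" --pt "0.3 2 0 90 0 0 0" --pt "0.3 2 0 112 0 0 0" --pt "0.3 2 0 117 0 0 0"

```text
t: 24.53
position: [0.515, 0.2034, 0.0884]
orientation: [-0.0, 0.707, 0.707, -0.003]
wrist_force: [-0.6, -0.7, -0.7]
finger_gap: 0.0296
grasp_force: 0.0
```

Request:
step_arm --pt "0.95 0 0 0 0 0 0" --pt "0.95 0 0 0 0 0 0" --pt "0.95 0 0 0 0 0 0" --pt "0.95 0 0 0 0 0 0" --pt "0.95 0 0 0 0 0 0" --newtons 20

```text
t: 24.95
position: [0.5156, 0.2036, 0.0932]
orientation: [-0.0, 0.707, 0.707, -0.002]
wrist_force: [-11.5, 1.5, -1.2]
finger_gap: 0.0091
grasp_force: 21.1
```

Request:
step_arm --pt "0.95 0 1.4 -20 0 0 0" --pt "0.95 0 5.7 -40 0 0 0" --pt "0.95 0 12.6 -59.5 0 0 0" --pt "0.95 0 22 -77.5 0 0 0" --pt "0.95 0 34 -94 0 0 0"

```text
t: 25.37
position: [0.551, 0.204, 0.1894]
orientation: [0.001, 0.707, 0.707, -0.0]
wrist_force: [5.2, 3.2, -7.5]
finger_gap: 0.009
grasp_force: 19.9
```

Request:
step_arm --pt "0.95 0 14 -14.5 0 0 0" --pt "0.95 0 30 -27 0 0 0" --pt "0.95 0 48 -37.5 0 0 0" --pt "0.95 0 67 -45 0 0 0" --pt "0.95 0 86 -50 0 0 0"

```text
t: 25.78
position: [0.6378, 0.2043, 0.2396]
orientation: [0.001, 0.707, 0.707, 0.001]
wrist_force: [-1.3, 4.5, -4.9]
finger_gap: 0.0088
grasp_force: 19.4
```

Request:
step_arm --pt "0.95 0 13 -1.5 0 0 0" --pt "0.95 0 25 -2 0 0 0" --pt "0.95 0 38 -1.5 0 0 0" --pt "0.95 0 46 -1 0 0 0" --pt "0.95 0 46 -1 0 0 0"

```text
t: 26.2
position: [0.6844, 0.2043, 0.2392]
orientation: [0.001, 0.707, 0.707, 0.001]
wrist_force: [0.4, 3.6, 1.8]
finger_gap: 0.0091
grasp_force: 20.3
```

```bash
python3 - <<'E'
from m import *
s=st();P=np.array(s['position'])
print('angle est',np.degrees(np.arctan2(P[2]-.056-.034,.663-P[0])))
E
```

```text
t 26.2 pos [0.6844 0.2043 0.2392] R [[0.0, 1.0, 0.003], [1.0, -0.0, -0.0], [-0.0, 0.003, -1.0]] F [0.4 3.6 1.8] gap 0.0091 gf 20.27314066886902 q [ 0.29  0.7   0.56  1.42 -0.    1.86]
angle est 98.1604221443862
```

Request:
step_arm --pt "0.3 0 0 0 0 0 0" --pt "0.3 0 0 0 0 0 0" --pt "0.3 0 0 -10 0 0 0" --pt "0.3 0 0 -30 0 0 0" --pt "0.3 0 0 -50 0 0 0"

```text
t: 26.62
position: [0.6821, 0.2033, 0.2881]
orientation: [0.0, 0.707, 0.707, -0.002]
wrist_force: [0.8, 0.1, 0.1]
finger_gap: 0.03
grasp_force: 0.0
```

Request:
step_arm --pt "0.3 20 -35 0 0 0 0" --pt "0.3 42 -70 0 0 0 0" --pt "0.3 63 -105 0 0 0 0" --pt "0.3 84 -140 0 0 0 0" --pt "0.3 105 -172 0 0 0 0"

```text
t: 27.03
position: [0.5086, 0.3089, 0.2879]
orientation: [0.001, 0.707, 0.707, -0.001]
wrist_force: [-0.1, 0.3, -0.6]
finger_gap: 0.0296
grasp_force: 0.0
```

Request:
step_arm --pt "-0.6 0 0 20 0 0 -6.5" --pt "-0.6 0 0 40 0 0 -13" --pt "-0.6 0 0 60 0 0 -19.5" --pt "-0.6 0 0 80 0 0 -26" --pt "-0.6 0 0 80 0 0 -32.5"

```text
t: 27.45
position: [0.5092, 0.3076, 0.204]
orientation: [-0.001, 0.479, 0.878, -0.003]
wrist_force: [-0.7, -0.5, -0.2]
finger_gap: 0.0684
grasp_force: 0.0
```

Request:
step_arm --pt "-0.6 0 0 0 0 0 -6.5" --pt "-0.6 0 0 0 0 0 -13" --pt "-0.6 0 0 0 0 0 -19.5" --pt "-0.6 0 0 0 0 0 -26" --pt "-0.6 0 0 0 0 0 -32.5"

```text
t: 27.87
position: [0.5106, 0.3083, 0.2078]
orientation: [0.0, 0.214, 0.977, -0.001]
wrist_force: [0.6, 0.4, -0.0]
finger_gap: 0.0685
grasp_force: 0.0
```

Request:
step_arm --pt "-0.6 0 0 0 0 0 -6.5" --pt "-0.6 0 0 0 0 0 -13" --pt "-0.6 0 0 0 0 0 -19.5" --pt "-0.6 0 0 0 0 0 -26" --pt "-0.6 0 0 0 0 0 -32.5"

```text
t: 28.28
position: [0.5106, 0.3083, 0.2078]
orientation: [-0.0, -0.068, 0.998, -0.001]
wrist_force: [0.2, -0.5, -0.2]
finger_gap: 0.0685
grasp_force: 0.0
```

```bash
python3 - <<'E'
from m import *
s=st();f=grab('wrist','w8')
sc=grab('scene','s8')
for n,x in(('w',f),('s',sc)):
  for a,c,r,cn in blobs(x['img'],'black',250)[:7]:
    if a<6000: bx=plane(x,cv2.boxPoints(r),.012); print(n,a,c.round(1),np.round(r[1]),plane(x,[c],.012)[0].round(3),bx[:,:2].round(3).tolist())
inc([.509,.4255,.03],mk(97.7,0))
E
```

```text
t 28.28 pos [0.5106 0.3083 0.2078] R [[-0.991, -0.136, -0.0], [-0.136, 0.991, -0.002], [0.0, -0.002, -1.0]] F [ 0.2 -0.5 -0.2] gap 0.0685 gf 0.0 q [ 0.54  0.44  0.05  1.17 -0.    0.41]
w 2574 [387.1  26.7] [ 32. 137.] [0.365 0.344 0.012] [[0.38, 0.296], [0.319, 0.383], [0.337, 0.4], [0.4, 0.311]]
w 2012 [627.5 112.8] [101.  35.] [0.398 0.576 0.012] [[0.352, 0.534], [0.346, 0.568], [0.43, 0.602], [0.436, 0.566]]
w 352 [304.9 216.7] [26. 18.] [0.536 0.299 0.012] [[0.523, 0.289], [0.521, 0.305], [0.547, 0.309], [0.549, 0.292]]
s 4484 [555.3 337.1] [133.  55.] [0.375 0.684 0.012] [[0.425, 0.547], [0.262, 0.563], [0.327, 0.82], [0.466, 0.794]]
s 2522 [456.1  80.3] [128. 173.] [-0.177 -0.025  0.012] [[0.282, 0.098], [-0.492, -0.502], [-0.834, -0.074], [0.026, 0.383]]
s 1307 [574.4  15.9] [36. 69.] [-0.882  0.054  0.012] [[-0.698, -0.025], [-1.216, -0.088], [-1.103, 0.091], [-0.627, 0.131]]
s 1092 [420.8 224.1] [87. 33.] [0.383 0.279 0.012] [[0.45, 0.183], [0.34, 0.158], [0.319, 0.398], [0.421, 0.411]]
s 1037 [444.8 182.2] [51. 28.] [0.217 0.234 0.012] [[0.308, 0.206], [0.219, 0.145], [0.119, 0.264], [0.211, 0.319]]
s 534 [433.4 292.2] [13. 53.] [0.509 0.427 0.012] [[0.586, 0.421], [0.438, 0.402], [0.434, 0.432], [0.58, 0.449]]
s 355 [413.7  94.6] [25. 30.] [-0.001 -0.078  0.012] [[0.067, -0.118], [-0.077, -0.143], [-0.054, -0.04], [0.085, -0.02]]
shift [-13.9 116.6 123.4] turn [-0.1 -0.  -0.1] rows 4.1 tcp [0.509 0.426 0.084]
```

View pics/w8.png

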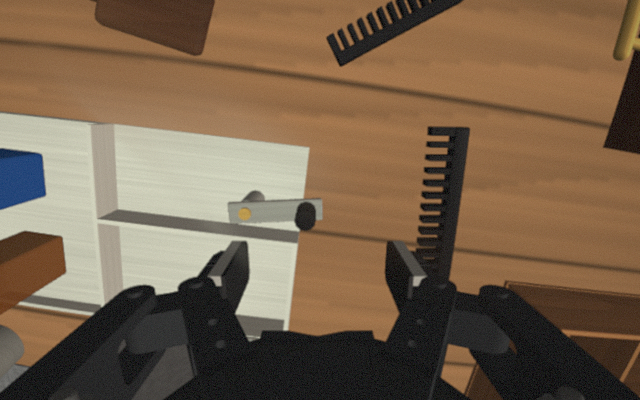

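The wrist view shows the large comb: its near end runs (428,128)–(469,128), and its spine edge runs to about (447,275). The smaller decoy is at (387,27). The well is open, and the hasp knob is at (305,215).

```bash
python3 - <<'E'
from m import *
f=ctrl.grab_frame('wrist');P=plane(f,[(428,128),(469,128),(449,272)],.014);print(P.round(4).tolist())
v=P[1]-P[2];a=np.degrees(np.arctan2(-v[1],-v[0]));print('spine ang',a,'width',np.linalg.norm(P[1]-P[0]))
u=-v/np.linalg.norm(v);m=(P[0]+P[1])/2+.075*u;print('centre',m)
for z in (.03,.021): inc([m[0],m[1],z],mk(90+a,0))
E
```

```text
[[0.44, 0.3947, 0.014], [0.4349, 0.4307, 0.014], [0.5735, 0.448, 0.014]]
spine ang 7.142139580383914 width 0.03632814723606568
centre [0.51186877 0.4220155  0.014     ]
shift [-15.7 112.9 123.3] turn [-0.1 -0.   0.2] rows 4.0 tcp [0.512 0.422 0.084]
shift [-15.7 112.9 132.3] turn [-0.1 -0.   0.2] rows 4.2 tcp [0.512 0.422 0.075]
```

Request:
step_arm --pt "-0.6 -5 40 0 0 0 0" --pt "-0.6 -10 80 0 0 0 0" --pt "-0.6 -14 115 0 0 0 0" --pt "-0.6 -14 115 30 0 0 0" --pt "-0.6 -14 115 65 0 0 0"

```text
t: 28.85
position: [0.5106, 0.4273, 0.1434]
orientation: [0.002, -0.064, 0.998, 0.001]
wrist_force: [1.1, -0.4, -0.9]
finger_gap: 0.0681
grasp_force: 0.0
```

Request:
step_arm --pt "-0.6 0 0 30 0 0 0" --pt "-0.6 0 0 50 0 0 0" --pt "-0.6 0 0 57 0 0 0" --pt "-0.6 0 0 57 0 0 0"

```text
t: 29.18
position: [0.5089, 0.4233, 0.0832]
orientation: [-0.002, -0.064, 0.998, -0.002]
wrist_force: [-0.5, -0.4, 1.0]
finger_gap: 0.0678
grasp_force: 0.0
```

Request:
step_arm --pt "0.6 0 0 0 0 0 0" --pt "0.6 0 0 0 0 0 0" --pt "0.6 0 0 0 0 0 0" --pt "0.6 0 0 0 0 0 0" --pt "0.6 0 0 0 0 0 0" --newtons 40

```text
t: 29.6
position: [0.5107, 0.4248, 0.0868]
orientation: [0.001, -0.065, 0.998, 0.0]
wrist_force: [-0.1, -0.3, 12.0]
finger_gap: 0.0173
grasp_force: 6.0
```

```bash
python3 - <<'E'
from m import *
st();f=grab('wrist');s=grab('scene');
A=s['img'][215:335,370:500]
cv2.imwrite('pics/c9.png',np.hstack([cv2.resize(A,(400,369),interpolation=2),cv2.resize(f['img'][150:400,184:455],(400,369),interpolation=2)]))
E
```

```text
t 29.6 pos [0.5107 0.4248 0.0868] R [[-0.992, -0.13, 0.002], [-0.13, 0.992, 0.0], [-0.002, -0.0, -1.0]] F [-0.1 -0.3 12. ] gap 0.0173 gf 5.984899460454471 q [ 0.69  0.66  0.08  0.99 -0.    0.56]
```

View pics/c9.png

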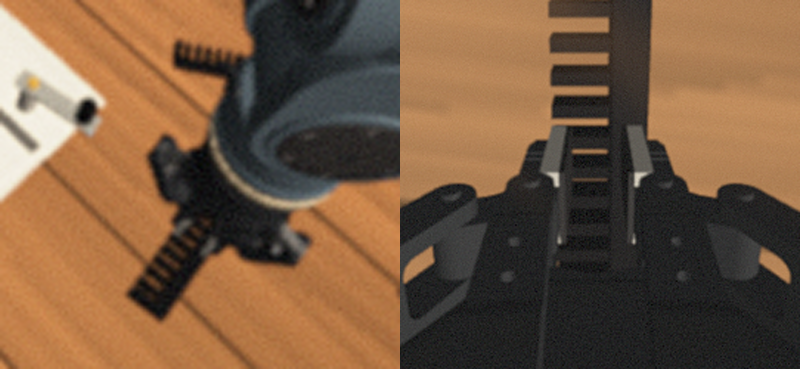

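The fingers closed on top of the comb, with the pads at crop (555,180) and (635,180) above the spine and teeth. I came down too high. I'll lift, open, check the comb, and go lower.

Request:
step_arm --pt "0.6 0 0 -10 0 0 0" --pt "0.6 0 0 -40 0 0 0" --pt "-0.6 0 0 -70 0 0 0" --pt "-0.6 0 0 -90 0 0 0" --pt "-0.6 0 0 -90 0 0 0"

```text
t: 30.12
position: [0.5113, 0.4253, 0.1806]
orientation: [0.002, -0.065, 0.998, 0.001]
wrist_force: [1.3, 0.1, 0.8]
finger_gap: 0.0525
grasp_force: 0.0
```

Request:
step_arm --pt "-0.6 0 -40 0 0 0 0" --pt "-0.6 0 -80 0 0 0 0" --pt "-0.6 0 -80 0 0 0 0" --pt "-0.6 0 -80 0 0 0 0"

```text
t: 30.45
position: [0.5206, 0.3431, 0.1757]
orientation: [-0.0, -0.064, 0.998, -0.001]
wrist_force: [-0.1, 0.9, -0.3]
finger_gap: 0.0682
grasp_force: 0.0
```

```bash
python3 - <<'E'
from m import *
st();f=grab('wrist','w10')
for n in('wrist','scene'):
  x=ctrl.grab_frame(n);m=cv2.inRange(cv2.cvtColor(x['img'],cv2.COLOR_BGR2HSV),(0,0,0),(180,255,55))
  k,l,s,c=cv2.connectedComponentsWithStats(m)
  for i in range(1,k):
    X=plane(x,[c[i]],.012)[0]
    if s[i,4]>200 and .42<X[0]<.6 and .35<X[1]<.5:
      r=cv2.minAreaRect(cv2.findContours((l==i).astype('uint8'),0,2)[0][0]);bx=cv2.boxPoints(r);B=plane(x,bx,.012)
      print(n,s[i],c[i].round(),bx.round().tolist(),B[:,:2].round(3).tolist(),B.mean(0).round(4))
E
```

```text
t 30.45 pos [0.5206 0.3431 0.1757] R [[-0.992, -0.127, -0.0], [-0.127, 0.992, -0.002], [0.001, -0.002, -1.0]] F [-0.1  0.9 -0.3] gap 0.0682 gf 0.0 q [ 0.58  0.52  0.08  1.13 -0.    0.46]
scene [ 395  222   58   96 1525] [427. 263.] [[392.0, 224.0], [440.0, 213.0], [461.0, 308.0], [414.0, 319.0]] [[0.442, 0.226], [0.314, 0.292], [0.488, 0.497], [0.596, 0.438]] [0.46   0.3632 0.012 ]
```

```bash
python3 - <<'E'
from m import *
x=ctrl.grab_frame('wrist');m=cv2.inRange(cv2.cvtColor(x['img'],cv2.COLOR_BGR2HSV),(0,0,0),(180,255,60))
print('expected near-end corners',proj(x,[[.44,.3947,.014],[.4349,.4307,.014],[.5735,.448,.014]]).round().tolist())
for r in range(60,250,12):
  c=np.where(m[r,330:520]>0)[0]+330
  print(r,(c.min(),c.max(),len(c)) if len(c) else None,end=' ')
E
```

```text
expected near-end corners [[398.0, 109.0], [446.0, 109.0], [427.0, 276.0]]
60 None 72 None 84 None 96 None 108 (np.int64(401), np.int64(417), 15) 120 (np.int64(424), np.int64(444), 21) 132 (np.int64(423), np.int64(443), 21) 144 (np.int64(397), np.int64(442), 46) 156 (np.int64(397), np.int64(440), 44) 168 (np.int64(420), np.int64(439), 20) 180 (np.int64(419), np.int64(438), 20) 192 (np.int64(418), np.int64(436), 19) 204 (np.int64(396), np.int64(435), 40) 216 (np.int64(393), np.int64(434), 42) 228 (np.int64(392), np.int64(432), 41) 240 (np.int64(391), np.int64(431), 41)
```

Request:
step_arm --pt "-0.6 0 40 0 0 0 0" --pt "-0.6 0 80 0 0 0 0" --pt "-0.6 0 80 40 0 0 0" --pt "-0.6 0 80 75 0 0 0" --pt "-0.6 0 80 100 0 0 0"

```text
t: 31.07
position: [0.5083, 0.425, 0.0714]
orientation: [-0.001, -0.066, 0.998, -0.002]
wrist_force: [-0.6, 0.4, 0.1]
finger_gap: 0.0684
grasp_force: 0.0
```

Request:
step_arm --pt "-0.6 0 0 3 0 0 0" --pt "-0.6 0 0 3 0 0 0" --pt "0.5 0 0 3 0 0 0" --pt "0.5 0 0 3 0 0 0" --pt "0.5 0 0 3 0 0 0" --newtons 40

```text
t: 31.48
position: [0.5105, 0.4246, 0.0737]
orientation: [0.001, -0.065, 0.998, -0.0]
wrist_force: [-2.3, -3.0, 35.6]
finger_gap: 0.0334
grasp_force: 38.9
```

Request:
step_arm --pt "0.5 0 0 0 0 0 0" --pt "0.5 0 0 0 0 0 0" --pt "0.5 0 0 0 0 0 0"

```text
t: 31.73
position: [0.5105, 0.4246, 0.0738]
orientation: [0.001, -0.065, 0.998, -0.0]
wrist_force: [-0.3, -0.1, 7.8]
finger_gap: 0.0331
grasp_force: 39.7
```

Request:
step_arm --pt "0.5 0 0 -10 0 0 0" --pt "0.5 0 0 -40 0 0 0" --pt "0.5 0 0 -80 0 0 0" --pt "0.5 0 0 -115 0 0 0" --pt "0.5 0 0 -120 0 0 0"

```text
t: 32.15
position: [0.5115, 0.4255, 0.2]
orientation: [0.003, -0.065, 0.998, 0.002]
wrist_force: [1.0, 0.7, -0.0]
finger_gap: 0.0331
grasp_force: 40.3
```

Request:
step_arm --pt "0.5 0 0 0 0 0 6.5" --pt "0.5 0 0 0 0 0 13" --pt "0.5 0 0 0 0 0 19.5" --pt "0.5 0 0 0 0 0 26" --pt "0.5 0 0 0 0 0 32.4"

```text
t: 32.57
position: [0.51, 0.4242, 0.1929]
orientation: [0.0, 0.219, 0.976, -0.001]
wrist_force: [0.7, 0.0, -1.2]
finger_gap: 0.0328
grasp_force: 40.3
```

Request:
step_arm --pt "0.5 0 0 0 0 0 6.5" --pt "0.5 0 0 0 0 0 13" --pt "0.5 0 0 0 0 0 19.5" --pt "0.5 0 0 0 0 0 26" --pt "0.5 0 0 0 0 0 32.4"

```text
t: 32.98
position: [0.51, 0.4242, 0.1929]
orientation: [0.0, 0.482, 0.876, -0.001]
wrist_force: [0.1, -0.0, -0.8]
finger_gap: 0.0328
grasp_force: 40.3
```

Request:
step_arm --pt "0.5 0 0 0 0 0 6.5" --pt "0.5 0 0 0 0 0 13" --pt "0.5 0 0 0 0 0 19.5" --pt "0.5 0 0 0 0 0 26" --pt "0.5 0 0 0 0 0 32.4"

```text
t: 33.4
position: [0.5099, 0.4242, 0.1929]
orientation: [0.001, 0.708, 0.707, -0.001]
wrist_force: [-0.6, 0.6, -0.9]
finger_gap: 0.0331
grasp_force: 40.3
```

```bash
python3 - <<'E'
from m import *
s=st();P=np.array(s['position']);inc([.607,.205,.14],mk(.6,0))
x=ctrl.grab_frame('wrist');cv2.imwrite('pics/w11.png',x['img'])
m=cv2.inRange(cv2.cvtColor(x['img'],cv2.COLOR_BGR2HSV),(0,0,0),(180,255,60))
# comb visible in front: print row spans near centre
for r in range(20,260,16):
  c=np.where(m[r,250:390]>0)[0]+250
  print(r,(int(c.min()),int(c.max()),len(c)) if len(c) else None,end=' ')
print(proj(x,[[P[0]-.017,P[1]+.075,P[2]-.064],[P[0]+.017,P[1]+.075,P[2]-.064]]))
E
```

```text
t 33.4 pos [0.5099 0.4242 0.1929] R [[0.001, 1.0, 0.0], [1.0, -0.001, -0.002], [-0.002, 0.0, -1.0]] F [-0.6  0.6 -0.9] gap 0.0331 gf 40.315935015678406 q [ 0.69  0.59  0.25  1.23 -0.    2.27]
shift [-219.1   97.3   -0.8] turn [ 0.   0.1 -0.7] rows 5.7 tcp [0.607 0.205 0.194]
20 None 36 None 52 None 68 None 84 None 100 (278, 356, 79) 116 (325, 355, 31) 132 (304, 355, 49) 148 (325, 354, 28) 164 (338, 353, 13) 180 (282, 353, 6) 196 (325, 352, 5) 212 (282, 352, 69) 228 (283, 351, 69) 244 (280, 354, 36) [[274.49245859  96.77290628]
 [353.68226522  96.68486415]]
```

Request:
step_arm --pt "0.5 -35 15 0 0 0 0" --pt "0.5 -70 31 0 0 0 0" --pt "0.5 -105 46 0 0 0 -0.6" --pt "0.5 -140 61 0 0 0 -0.6" --pt "0.5 -170 75 0 0 0 -0.6"

```text
t: 33.87
position: [0.5863, 0.2523, 0.1931]
orientation: [0.001, 0.701, 0.713, -0.001]
wrist_force: [0.2, -0.3, -1.4]
finger_gap: 0.0331
grasp_force: 40.3
```

Request:
step_arm --pt "0.5 -30 12 0 0 0 0" --pt "0.5 -49 20 10 0 0 0" --pt "0.5 -49 20 40 0 0 0" --pt "0.5 -49 20 75 0 0 0" --pt "0.5 -49 20 95 0 0 0"

```text
t: 34.28
position: [0.6057, 0.2046, 0.095]
orientation: [0.0, 0.701, 0.713, -0.002]
wrist_force: [-1.6, 0.3, -2.2]
finger_gap: 0.0327
grasp_force: 40.3
```

Request:
step_arm --pt "0.5 0 0 8 0 0 0" --pt "0.5 0 0 16 0 0 0" --pt "0.5 0 0 18 0 0 0" --pt "0.5 0 0 18 0 0 0"

```text
t: 34.62
position: [0.6065, 0.2058, 0.0798]
orientation: [0.001, 0.701, 0.713, -0.001]
wrist_force: [-1.9, -0.4, -0.2]
finger_gap: 0.033
grasp_force: 40.4
```

```bash
python3 - <<'E'
from m import *
st()
E
```

```text
t 34.62 pos [0.6065 0.2058 0.0798] R [[-0.016, 1.0, -0.0], [1.0, 0.016, -0.002], [-0.002, -0.0, -1.0]] F [-1.9 -0.4 -0.2] gap 0.033 gf 40.419137477874756 q [ 0.33  0.62 -0.    0.95 -0.    1.88]
```

Request:
step_arm --pt "0.5 0 0 1.5 0 0 0" --pt "0.5 0 0 1.5 0 0 0" --pt "-0.2 0 0 1.5 0 0 0" --pt "-0.2 0 0 1.5 0 0 0" --pt "-0.2 0 0 1.5 0 0 0"

```text
t: 35.03
position: [0.6064, 0.2056, 0.0779]
orientation: [0.001, 0.702, 0.712, -0.001]
wrist_force: [-2.3, 0.5, 1.6]
finger_gap: 0.051
grasp_force: 0.0
```

Request:
step_arm --pt "-0.2 0 0 -10 0 0 0" --pt "-0.2 0 0 -40 0 0 0" --pt "-0.2 0 0 -80 0 0 0" --pt "-0.2 0 0 -120 0 0 0" --pt "-0.2 0 0 -160 0 0 0"

```text
t: 35.45
position: [0.606, 0.2058, 0.2404]
orientation: [0.001, 0.702, 0.712, -0.001]
wrist_force: [0.9, -0.4, 0.1]
finger_gap: 0.0513
grasp_force: 0.0
```

Request:
step_arm --pt "0.3 -15 -35 -10 0 0 0.4" --pt "0.3 -30 -70 -20 0 0 0.4" --pt "0.3 -30 -70 -45 0 0 0.4" --pt "0.3 -30 -70 -45 0 0 0.4"

```text
t: 35.78
position: [0.5345, 0.174, 0.2862]
orientation: [0.001, 0.704, 0.71, -0.001]
wrist_force: [2.7, 0.9, 1.9]
finger_gap: 0.0297
grasp_force: 0.0
```

```bash
python3 - <<'E'
from m import *
s=st();f=grab('wrist','w12');sc=grab('scene','s12');d=grab('side','d12')
cv2.imwrite('pics/c12.png',np.hstack([cv2.resize(f['img'],(480,300)),cv2.resize(sc['img'][150:320,240:420],(318,300),interpolation=2)]))
bar=[.663+.146*np.sin(np.radians(8)),.204,.034+.146*np.cos(np.radians(8))]
print('bar exp',bar)
E
```

```text
t 35.78 pos [0.5345 0.174  0.2862] R [[-0.008, 1.0, -0.0], [1.0, 0.008, -0.002], [-0.002, -0.0, -1.0]] F [2.7 0.9 1.9] gap 0.0297 gf 0.0 q [ 0.32  0.35  0.1   1.32 -0.    1.88]
bar exp [np.float64(0.6833192727401696), 0.204, np.float64(0.17857913803626926)]
```

View pics/c12.png

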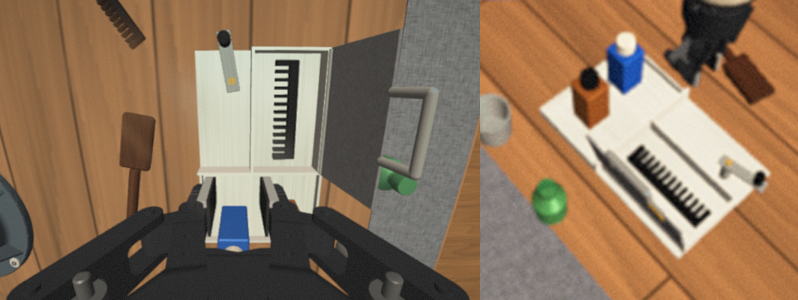

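The comb lies flat on the well floor. Both bottles stand in the open end, and the flap is up, leaning past vertical. Now I'll shut the flap by the bar.

Request:
step_arm --pt "0.3 8 37 -5 0 0 0" --pt "0.3 16 74 -5 0 0 0" --pt "0.3 24 111 -5 0 0 0" --pt "0.3 30 149 -5 0 0 0" --pt "0.3 30 149 -5 0 0 0"

```text
t: 36.35
position: [0.688, 0.2067, 0.2853]
orientation: [0.0, 0.704, 0.71, -0.002]
wrist_force: [-0.2, -0.2, 0.5]
finger_gap: 0.0298
grasp_force: 0.0
```

```bash
python3 - <<'E'
from m import *
st();inc([.684,.204,.2392],mk(.3,0),0)
E
```

```text
t 36.35 pos [0.688  0.2067 0.2853] R [[-0.008, 1.0, -0.002], [1.0, 0.008, -0.003], [-0.003, -0.002, -1.0]] F [-0.2 -0.2  0.5] gap 0.0298 gf 0.0 q [ 0.29  0.74  0.73  1.57 -0.    1.86]
shift [-2.5 -4.  46.2] turn [-0.1  0.2  0.2] rows 1.1 tcp [0.684 0.204 0.239]
```

Request:
step_arm --pt "0.3 -2 -4 20 0 0 0" --pt "0.3 -2 -4 46 0 0 0" --pt "0.3 -2 -4 46 0 0 0"

```text
t: 36.6
position: [0.6806, 0.2037, 0.2353]
orientation: [-0.001, 0.704, 0.71, -0.005]
wrist_force: [0.4, -0.1, -1.5]
finger_gap: 0.0301
grasp_force: 0.5
```

Request:
step_arm --pt "0.95 0 0 0 0 0 0" --pt "0.95 0 0 0 0 0 0" --pt "0.95 0 0 0 0 0 0" --pt "0.95 0 0 0 0 0 0" --newtons 20

```text
t: 36.93
position: [0.6816, 0.2041, 0.2423]
orientation: [0.001, 0.704, 0.71, -0.001]
wrist_force: [-1.2, -1.7, -5.4]
finger_gap: 0.0085
grasp_force: 21.2
```

Request:
step_arm --pt "0.95 0 -20 -1.5 0 0 0" --pt "0.95 0 -40 0 0 0 0" --pt "0.95 0 -60 4 0 0 0" --pt "0.95 0 -79 11 0 0 0" --pt "0.95 0 -97 21 0 0 0"

```text
t: 37.35
position: [0.5846, 0.2032, 0.2227]
orientation: [0.002, 0.704, 0.71, 0.0]
wrist_force: [1.8, -2.2, -0.6]
finger_gap: 0.009
grasp_force: 21.2
```

Request:
step_arm --pt "0.95 0 -16 12 0 0 0" --pt "0.95 0 -31 26 0 0 0" --pt "0.95 0 -43 42 0 0 0" --pt "0.95 0 -53 60 0 0 0" --pt "0.95 0 -60 79 0 0 0"

```text
t: 37.77
position: [0.5231, 0.2026, 0.1425]
orientation: [0.0, 0.704, 0.71, -0.001]
wrist_force: [-6.2, -0.7, 3.2]
finger_gap: 0.0088
grasp_force: 22.6
```

```bash
python3 - <<'E'
from m import *
s=st();P=np.array(s['position']);print(np.degrees(np.arctan2(P[2]-.057-.034,.663-P[0])))
inc([.517,.204,.0925],mk(.3,0),0)
E
```

```text
t 37.77 pos [0.5231 0.2026 0.1425] R [[-0.009, 1.0, -0.001], [1.0, 0.009, -0.002], [-0.002, -0.001, -1.0]] F [-6.2 -0.7  3.2] gap 0.0088 gf 22.56146728992462 q [ 0.37  0.42 -0.17  0.99 -0.    1.93]
20.208685205390093
shift [ 1.5 -6.  50. ] turn [-0.1  0.1  0.2] rows 1.2 tcp [0.517 0.204 0.092]
```

Request:
step_arm --pt "0.95 0 -4 15 0 0 0" --pt "0.95 0 -6 28 0 0 0" --pt "0.95 0 -7 39 0 0 0" --pt "0.95 0 -7 47 0 0 0" --pt "0.95 0 -7 51 0 0 0"

```text
t: 38.18
position: [0.5158, 0.2027, 0.0914]
orientation: [-0.001, 0.704, 0.71, -0.002]
wrist_force: [-28.2, -1.5, 39.4]
finger_gap: 0.0085
grasp_force: 29.0
```

Request:
step_arm --pt "0.95 0 0 2 0 0 0" --pt "0.95 0 0 2 0 0 0" --pt "0.95 0 0 2 0 0 0"

```text
t: 38.43
position: [0.5158, 0.2027, 0.0902]
orientation: [-0.001, 0.704, 0.71, -0.002]
wrist_force: [-25.3, -1.8, 25.8]
finger_gap: 0.0084
grasp_force: 28.5
```

Request:
step_arm --pt "0.3 0 0 0 0 0 0" --pt "0.3 0 0 0 0 0 0" --pt "0.3 0 0 0 0 0 0" --pt "0.3 0 0 -30 0 0 0" --pt "0.3 0 0 -65 0 0 0"

```text
t: 38.85
position: [0.5165, 0.2021, 0.1529]
orientation: [-0.0, 0.704, 0.71, -0.003]
wrist_force: [1.1, 1.0, -0.4]
finger_gap: 0.0295
grasp_force: 0.0
```

Request:
step_arm --pt "0.3 0 0 -30 0 0 0" --pt "0.3 40 1 -55 0 0 0" --pt "0.3 80 1 -55 0 0 0" --pt "0.3 99 1 -55 0 0 0" --pt "0.3 99 1 -55 0 0 0"

```text
t: 39.27
position: [0.5179, 0.3058, 0.2092]
orientation: [0.001, 0.703, 0.711, 0.0]
wrist_force: [-0.1, -0.1, 0.0]
finger_gap: 0.0297
grasp_force: 0.0
```

```bash
python3 - <<'E'
from m import *
st();inc([.5166,.302,.1335],mk(0,0),0)
f=grab('wrist','w13')
m=masks(f['img'])['black'];p=proj(f,[[.5166,.302,.073]])[0].round().astype(int);print(p,[ (int(a),c.round()) for a,c,r,cn in blobs(f['img'],'black',80) if c[1]<260])
y=cv2.inRange(cv2.cvtColor(f['img'],cv2.COLOR_BGR2HSV),(15,120,100),(30,255,255));n,l,s,c=cv2.connectedComponentsWithStats(y);print([(s[i,4],plane(f,[c[i]],.038)[0].round(3)) for i in range(1,n) if s[i,4]>60])
E
```

```text
t 39.27 pos [0.5179 0.3058 0.2092] R [[-0.011, 1.0, 0.001], [1.0, 0.011, -0.0], [-0.0, 0.001, -1.0]] F [-0.1 -0.1  0. ] gap 0.0297 gf 0.0 q [ 0.53  0.45  0.06  1.18 -0.    2.09]
shift [-3.8 -1.5 75.7] turn [0.1 0.  0.6] rows 1.8 tcp [0.517 0.302 0.134]
[313 217] [(181, array([314., 222.]))]
[(np.int32(142), array([0.346, 0.447, 0.038])), (np.int32(318), array([0.369, 0.447, 0.038])), (np.int32(71), array([0.435, 0.451, 0.038])), (np.int32(283), array([0.489, 0.442, 0.038])), (np.int32(143), array([0.578, 0.451, 0.038])), (np.int32(308), array([0.602, 0.445, 0.038])), (np.int32(114), array([0.628, 0.452, 0.038])), (np.int32(88), array([0.665, 0.456, 0.038])), (np.int32(75), array([0.675, 0.452, 0.038])), (np.int32(136), array([0.712, 0.456, 0.038])), (np.int32(214), array([0.728, 0.453, 0.038])), (np.int32(104), array([0.324, 0.448, 0.038])), (np.int32(278), array([0.695, 0.444, 0.038])), (np.int32(132), array([0.431, 0.434, 0.038])), (np.int32(199), array([0.506, 0.433, 0.038])), (np.int32(63), array([0.423, 0.435, 0.038])), (np.int32(391), array([0.64 , 0.436, 0.038])), (np.int32(72
[... 5098 characters left out ...]
8])), (np.int32(95), array([0.527, 0.244, 0.038])), (np.int32(880), array([0.245, 0.176, 0.038])), (np.int32(73), array([0.308, 0.23 , 0.038])), (np.int32(313), array([0.338, 0.225, 0.038])), (np.int32(62), array([0.672, 0.241, 0.038])), (np.int32(149), array([0.279, 0.215, 0.038])), (np.int32(70), array([0.715, 0.232, 0.038])), (np.int32(209), array([0.221, 0.209, 0.038])), (np.int32(70), array([0.691, 0.217, 0.038])), (np.int32(62), array([0.735, 0.22 , 0.038])), (np.int32(67), array([0.319, 0.2  , 0.038])), (np.int32(119), array([0.236, 0.175, 0.038])), (np.int32(92), array([0.196, 0.155, 0.038])), (np.int32(69), array([0.294, 0.166, 0.038])), (np.int32(65), array([0.187, 0.129, 0.038]))]
```

Request:
step_arm --pt "0.3 -4 -1 30 0 0 0.6" --pt "0.3 -4 -1 60 0 0 0.6" --pt "0.3 -4 -1 76 0 0 0.6" --pt "0.3 -4 -1 76 0 0 0.6"

```text
t: 39.65
position: [0.5152, 0.2956, 0.129]
orientation: [-0.0, 0.708, 0.706, -0.004]
wrist_force: [-0.7, -0.7, 0.1]
finger_gap: 0.0297
grasp_force: 0.0
```

Request:
step_arm --pt "0.9 0 0 0 0 0 0" --pt "0.9 0 0 0 0 0 0" --pt "0.9 0 0 0 0 0 0" --pt "0.9 0 0 0 0 0 0" --newtons 20

```text
t: 39.98
position: [0.517, 0.297, 0.1331]
orientation: [0.001, 0.708, 0.706, -0.001]
wrist_force: [-0.2, -6.6, -4.8]
finger_gap: 0.0148
grasp_force: 20.7
```

Request:
step_arm --pt "0.9 1 10 0 0 0 0" --pt "0.9 0 21 0 0 0 0" --pt "0.9 -3 31 0 0 0 0" --pt "0.9 -8 40 0 0 0 0" --pt "0.9 -15 48 0 0 0 0"

```text
t: 40.4
position: [0.5654, 0.2825, 0.1332]
orientation: [0.0, 0.708, 0.706, -0.001]
wrist_force: [-7.3, -1.4, 5.2]
finger_gap: 0.0148
grasp_force: 21.4
```

Request:
step_arm --pt "0.9 -8 6 0 0 0 0" --pt "0.9 -16 10 0 0 0 0" --pt "0.9 -25 12 0 0 0 0" --pt "0.9 -31 12.5 0 0 0 0" --pt "0.9 -34 12.5 0 0 0 0"

```text
t: 40.82
position: [0.5763, 0.2494, 0.133]
orientation: [-0.002, 0.708, 0.707, -0.0]
wrist_force: [-14.1, 14.5, 1.4]
finger_gap: 0.0148
grasp_force: 21.3
```

Request:
step_arm --pt "0.9 0 0 0 0 0 0" --pt "0.9 0 0 0 0 0 0"

```text
t: 40.98
position: [0.5763, 0.2492, 0.133]
orientation: [-0.001, 0.708, 0.707, -0.001]
wrist_force: [-12.4, 12.1, 3.6]
finger_gap: 0.0149
grasp_force: 21.5
```

Request:
step_arm --pt "0.3 0 0 0 0 0 0" --pt "0.3 0 0 0 0 0 0" --pt "0.3 0 0 0 0 0 0" --pt "0.3 0 0 -40 0 0 0" --pt "0.3 0 0 -80 0 0 0"

```text
t: 41.4
position: [0.5762, 0.2475, 0.2117]
orientation: [-0.0, 0.708, 0.706, -0.003]
wrist_force: [0.3, 1.4, 1.7]
finger_gap: 0.0297
grasp_force: 0.0
```

Request:
step_arm --pt "0.3 0 -40 -20 0 0 0" --pt "0.3 0 -80 -50 0 0 0" --pt "0.3 0 -120 -50 0 0 0" --pt "0.3 0 -160 -50 0 0 0" --pt "0.3 0 -180 -50 0 0 0"

```text
t: 41.82
position: [0.3948, 0.2485, 0.2636]
orientation: [0.001, 0.708, 0.706, -0.0]
wrist_force: [0.4, -1.2, -0.0]
finger_gap: 0.0299
grasp_force: 0.0
```

```bash
python3 - <<'E'
from m import *
st();s=grab('scene','s14');d=grab('side','d14')
cv2.imwrite('pics/c14.png',np.hstack([cv2.resize(s['img'][120:310,185:425],(400,317),interpolation=2),cv2.resize(d['img'][110:300,220:460],(400,317),interpolation=2)]))
E
```

```text
t 41.82 pos [0.3948 0.2485 0.2636] R [[0.002, 1.0, 0.0], [1.0, -0.002, -0.002], [-0.002, 0.0, -1.0]] F [ 0.4 -1.2 -0. ] gap 0.0299 gf 0.0 q [ 0.56  0.16 -0.21  1.21 -0.    2.14]
```

View pics/c14.png

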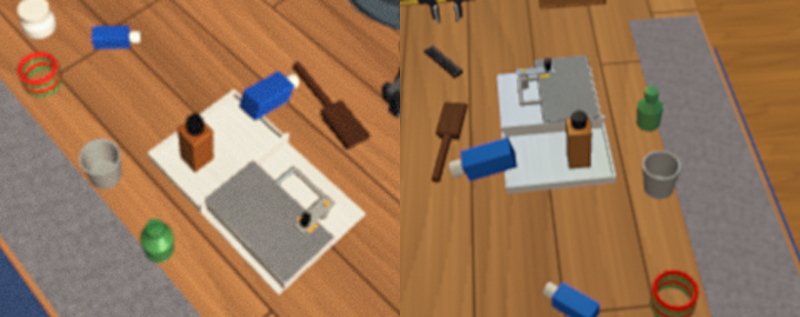

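The closing view shows the flap shut and the hasp over its catch, at left crop (305,218). The amber bottle stands. The blue bottle has toppled onto the tray's front rim, with its cap towards the robot at left crop (293,82). I'll measure it numerically and stand it up again.

```bash
cat > blue.py <<'E'
from m import *
def blue(F,near):
    C=[];K=[];E=[]
    for f in F:
        p=proj(f,[near])[0]
        b=[b for b in blobs(f['img'],'blue',100)];b=min(b,key=lambda o:np.linalg.norm(o[1]-p));C.append(b)
        hsv=cv2.cvtColor(f['img'],cv2.COLOR_BGR2HSV);w=cv2.inRange(hsv,(0,0,140),(180,70,255))
        n,l,s,c=cv2.connectedComponentsWithStats(w)
        k=[(s[i,4],c[i].round(1)) for i in range(1,n) if 8<s[i,4]<200 and np.linalg.norm(c[i]-b[1])<40]
        K.append(k);print(b[0],b[1].round(1),'rect',[np.round(q,1) for q in b[2]],'poly',cv2.approxPolyDP(b[3],2,True).reshape(-1,2).tolist(),'white',k)
    return C,K
E
python3 - <<'E'
from blue import *
F=[ctrl.grab_frame(n) for n in('scene','side')]
C,K=blue(F,[.47,.03,.03])
print('centre',tri([(f,c[1]) for f,c in zip(F,C)]).round(4))
print(proj(F[0],[[.473,-.02,.018],[.473,.12,.018]]).round(),proj(F[1],[[.473,-.02,.018],[.473,.12,.018]]).round())
E
```

```text
492 [344.5 176.8] rect [array([344.6, 176.6]), array([17.5, 31.6]), np.float64(59.0)] poly [[352, 164], [332, 174], [330, 183], [337, 190], [356, 180], [359, 170]] white [(np.int32(35), array([360.6, 168. ]))]
517 [272.6 204.9] rect [array([272.6, 205. ]), array([17.3, 30.8]), np.float64(74.1)] poly [[284, 193], [257, 201], [262, 217], [288, 209]] white [(np.int32(57), array([253.3, 210. ]))]
centre [0.4468 0.032  0.0374]
[[326. 174.]
 [358. 204.]] [[283. 221.]
 [280. 188.]]
```

```bash
python3 - <<'E'
from m import *
F=[ctrl.grab_frame(n) for n in('scene','side')]
c=tri([(F[0],(344.5,176.8)),(F[1],(272.6,204.9))]);k=tri([(F[0],(360.6,168)),(F[1],(253.3,210))])
print(c,k,np.linalg.norm(k-c));u=(k-c)/np.linalg.norm(k-c);print('axis',u,'az',np.degrees(np.arctan2(u[1],u[0])),'el',np.degrees(np.arcsin(u[2])))
# hairbrush: dark brown mask compared with the start
for n in('scene','side'):
    a=cv2.imread(f'pics/{n}0.png');b=ctrl.grab_frame(n)['img']
    for im in(a,b):
        h=cv2.cvtColor(im,cv2.COLOR_BGR2HSV);m=cv2.inRange(h,(0,90,20),(15,255,100));p=proj(F[0] if n=='scene' else F[1],[[.37,.16,.02]])[0]
        q,l,s,cc=cv2.connectedComponentsWithStats(m);print(n,[(s[i,4],cc[i].round(1)) for i in range(1,q) if s[i,4]>100 and np.linalg.norm(cc[i]-p)<60])
# amber check
for f in F: print([(a,c.round(1)) for a,c,r,cn in blobs(f['img'],'amber',60)[:2]])
E
```

```text
[0.44672849 0.03207885 0.0375075 ] [0.38286773 0.03335641 0.02309937] 0.06547842340164636
axis [-0.9752948   0.01951123 -0.22004398] az 178.8539236639389 el -12.711616444570565
scene [(np.int32(571), array([385.9, 188.4]))]
scene [(np.int32(564), array([386. , 188.5]))]
side [(np.int32(414), array([248.8, 189.2]))]
side [(np.int32(413), array([248.7, 189.2]))]
[(np.int32(89), array([306.1, 210.8]))]
[(np.int32(86), array([386.1, 279.6]))]
```

```bash
python3 - <<'E'
from m import *
R=mk(90,-42);print(R.round(2))
g=np.array([.438,.032,.043]);inc(g-.10*R[:,2],R)
f=ctrl.grab_frame('scene');print('brush tip',plane(f,[(362,160)],.012).round(3))
E
```

```text
[[-0.74  0.    0.67]
 [ 0.    1.   -0.  ]
 [-0.67  0.   -0.74]]
shift [-216.9  -62.4  105.6] turn [-33.1 -32.7 -85.7] rows 13.6 tcp [0.335 0.032 0.157]
brush tip [[0.347 0.009 0.012]]
```

```bash
python3 - <<'E'
from m import *
R=mk(90,-12)
g=np.array([.438,.032,.040]);inc(g-.11*R[:,2],R)
E
```

```text
shift [-216.8    6.7   62.5] turn [ -9.6  -9.3 -89.8] rows 12.7 tcp [0.404 0.032 0.2  ]
```

Request:
step_arm --pt "-1 -36 1 0 0 0 0" --pt "-1 -72 2 0 0 0 0" --pt "-1 -108 4 0 0 0 0" --pt "-1 -144 5 0 0 0 0" --pt "-1 -180 6 0 0 0 0"

```text
t: 42.68
position: [0.4029, 0.0673, 0.2629]
orientation: [0.001, 0.708, 0.706, -0.001]
wrist_force: [0.5, -0.1, -0.1]
finger_gap: 0.0853
grasp_force: 0.0
```

Request:
step_arm --pt "-1 -30 1 20 0 0 0" --pt "-1 -37 1 40 0 0 0" --pt "-1 -37 1 40 0 0 0"

```text
t: 42.93
position: [0.4026, 0.0298, 0.2204]
orientation: [-0.001, 0.709, 0.705, -0.003]
wrist_force: [-0.6, 0.3, -0.4]
finger_gap: 0.0857
grasp_force: 0.0
```

Request:
step_arm --pt "-1 0 0 0 -0.6 -0.6 -6" --pt "-1 0 0 0 -1.3 -1.2 -12" --pt "-1 0 0 0 -1.9 -1.9 -18" --pt "-1 0 0 0 -2.6 -2.5 -24" --pt "-1 0 0 0 -3.2 -3.1 -30"

```text
t: 43.35
position: [0.4042, 0.0326, 0.2238]
orientation: [0.039, 0.498, 0.866, -0.001]
wrist_force: [0.0, 0.1, -1.0]
finger_gap: 0.0852
grasp_force: 0.0
```

Request:
step_arm --pt "-1 0 0 0 -0.6 -0.6 -6" --pt "-1 0 0 0 -1.3 -1.2 -12" --pt "-1 0 0 0 -1.9 -1.9 -18" --pt "-1 0 0 0 -2.6 -2.5 -24" --pt "-1 0 0 0 -3.2 -3.1 -30"

```text
t: 43.77
position: [0.4041, 0.0327, 0.2239]
orientation: [0.074, 0.255, 0.964, -0.0]
wrist_force: [1.1, 0.1, -0.3]
finger_gap: 0.0855
grasp_force: 0.0
```

Request:
step_arm --pt "-1 0 0 0 -0.6 -0.6 -6" --pt "-1 0 0 0 -1.3 -1.2 -12" --pt "-1 0 0 0 -1.9 -1.9 -18" --pt "-1 0 0 0 -2.6 -2.5 -24" --pt "-1 0 0 0 -3.2 -3.1 -30"

```text
t: 44.18
position: [0.4041, 0.0327, 0.2239]
orientation: [0.105, -0.005, 0.994, 0.0]
wrist_force: [-0.3, -0.3, 0.2]
finger_gap: 0.0857
grasp_force: 0.0
```

```bash
python3 - <<'E'
from m import *
st();f=grab('wrist','w15');b=blobs(f['img'],'blue',800)
for a,c,r,cn in b[:2]: print(a,c.round(),cv2.approxPolyDP(cn,4,True).reshape(-1,2).tolist(),[np.round(q,1) for q in r])
n=np.array([-.2,0,.98]);u=np.array([-.98,0.01,-.2]);base=np.array([.491,.032,.046])
print('exp top corners',proj(f,[base+.022*n+e*np.array([0,.022,0])+h*u for h in(0,.095) for e in(-1,1)]).round().tolist())
R=mk(90,-12);inc(np.array([.438,.032,.04]),R)
E
```

```text
t 44.18 pos [0.4041 0.0327 0.2239] R [[-0.978, -0.01, 0.208], [-0.01, 1.0, 0.002], [-0.208, -0.0, -0.978]] F [-0.3 -0.3  0.2] gap 0.0857 gf 0.0 q [ 0.09 -0.11 -0.6   0.87 -0.02  0.08]
2754 [314. 221.] [[293, 183], [293, 249], [339, 249], [338, 195], [336, 206], [333, 198], [332, 202], [325, 194], [318, 196], [324, 192], [313, 193], [314, 187], [309, 186], [310, 192]] [array([315. , 216.5]), array([67., 48.]), np.float64(90.0)]
1538 [ 58. 283.] [[90, 260], [69, 270], [59, 263], [61, 253], [47, 265], [33, 297], [58, 308]] [array([ 60.4, 278. ]), array([36.1, 60.4]), np.float64(29.2)]
exp top corners [[291.0, 252.0], [341.0, 253.0], [291.0, 143.0], [346.0, 143.0]]
shift [  5.1  -0.8 132.9] turn [0.1 0.1 1. ] rows 3.2 tcp [0.427 0.032 0.093]
```

Request:
step_arm --pt "-1 5 -1 35 0 0 0" --pt "-1 5 -1 70 0 0 0" --pt "-1 5 -1 105 0 0 0" --pt "-1 5 -1 125 0 0 0" --pt "-1 5 -1 130 0 0 0"

```text
t: 44.65
position: [0.4249, 0.0314, 0.0923]
orientation: [0.102, -0.001, 0.995, 0.0]
wrist_force: [-1.3, 0.3, 0.5]
finger_gap: 0.0856
grasp_force: 0.0
```

Request:
step_arm --pt "0.4 0 0 0 0 0 0" --pt "0.4 0 0 0 0 0 0" --pt "0.4 0 0 0 0 0 0" --pt "0.4 0 0 0 0 0 0" --pt "0.4 0 0 0 0 0 0" --newtons 50

```text
t: 45.07
position: [0.4267, 0.0313, 0.0966]
orientation: [0.106, -0.002, 0.994, 0.0]
wrist_force: [-4.1, 1.1, 11.0]
finger_gap: 0.0433
grasp_force: 48.8
```

Request:
step_arm --pt "0.4 0 0 0 0 0 0" --pt "0.4 0 0 0 0 0 0"

```text
t: 45.23
position: [0.4266, 0.0313, 0.0966]
orientation: [0.106, -0.002, 0.994, 0.001]
wrist_force: [-3.7, 1.0, 9.8]
finger_gap: 0.0437
grasp_force: 48.9
```

Request:
step_arm --pt "0.4 -4 0 -20 0 0 0" --pt "0.4 -10 0 -49 0 0 0" --pt "0.4 -18 0 -85 0 0 0" --pt "0.4 -25 0 -118 0 0 0" --pt "0.4 -27 0 -127 0 0 0"

```text
t: 45.65
position: [0.4274, 0.0312, 0.2309]
orientation: [0.108, -0.002, 0.994, 0.001]
wrist_force: [1.4, -0.1, -0.5]
finger_gap: 0.0432
grasp_force: 52.6
```

```bash
python3 - <<'E'
from m import *
st();inc([.455,-.16,.14],mk(180,0))
E
```

```text
t 45.65 pos [0.4274 0.0312 0.2309] R [[-0.977, -0.004, 0.215], [-0.004, 1.0, 0.002], [-0.215, 0.001, -0.977]] F [ 1.4 -0.1 -0.5] gap 0.0432 gf 52.63952672481537 q [ 0.08 -0.07 -0.55  0.87 -0.02  0.08]
shift [ -18.3 -191.3   41.7] turn [ -9.7   9.8 -89.4] rows 12.6 tcp [ 0.455 -0.16   0.194]
```

Request:
step_arm --pt "0.4 -3 -36 2 0 0 0" --pt "0.4 -6 -72 4 0 0 0" --pt "0.4 -10 -110 6 0 0 0" --pt "0.4 -14 -150 8 0 0 0" --pt "0.4 -18 -190 10 0 0 0"

```text
t: 46.07
position: [0.4461, -0.1607, 0.2201]
orientation: [0.105, -0.002, 0.994, -0.0]
wrist_force: [2.4, 1.2, -2.2]
finger_gap: 0.0433
grasp_force: 52.5
```

Request:
step_arm --pt "0.4 0 0 0 -0.6 0.6 -6" --pt "0.4 0 0 0 -1.3 1.3 -12" --pt "0.4 0 0 0 -1.9 2 -18" --pt "0.4 0 0 0 -2.6 2.6 -24" --pt "0.4 0 0 0 -3.2 3.3 -29.8"

```text
t: 46.48
position: [0.4462, -0.1591, 0.2198]
orientation: [0.073, -0.263, 0.962, 0.001]
wrist_force: [-0.2, 0.1, -2.1]
finger_gap: 0.0432
grasp_force: 52.5
```

Request:
step_arm --pt "0.4 0 0 0 -0.6 0.6 -6" --pt "0.4 0 0 0 -1.3 1.3 -12" --pt "0.4 0 0 0 -1.9 2 -18" --pt "0.4 0 0 0 -2.6 2.6 -24" --pt "0.4 0 0 0 -3.2 3.3 -29.8"

```text
t: 46.9
position: [0.4463, -0.1589, 0.2199]
orientation: [0.036, -0.503, 0.863, 0.001]
wrist_force: [-0.8, 0.0, -2.4]
finger_gap: 0.0436
grasp_force: 52.5
```

Request:
step_arm --pt "0.4 0 0 0 -0.6 0.6 -6" --pt "0.4 0 0 0 -1.3 1.3 -12" --pt "0.4 0 0 0 -1.9 2 -18" --pt "0.4 0 0 0 -2.6 2.6 -24" --pt "0.4 0 0 0 -3.2 3.3 -29.8"

```text
t: 47.32
position: [0.4463, -0.1589, 0.2199]
orientation: [0.004, 0.709, -0.705, -0.001]
wrist_force: [0.5, -0.9, -1.1]
finger_gap: 0.0435
grasp_force: 52.5
```

```bash
python3 - <<'E'
from blue import *
s=st();P=np.array(s['position'])
F=[ctrl.grab_frame(n) for n in('scene','side')]
C,K=blue(F,[P[0],P[1],P[2]-.054])
print('centre',tri([(f,c[1]) for f,c in zip(F,C)]).round(4))
for k0 in K[0]:
  for k1 in K[1]: print('cap?',k0,k1,tri([(F[0],k0[1]),(F[1],k1[1])]).round(4))
E
```

```text
t 47.32 pos [ 0.4463 -0.1589  0.2199] R [[0.005, -1.0, -0.007], [-1.0, -0.005, -0.004], [0.004, 0.007, -1.0]] F [ 0.5 -0.9 -1.1] gap 0.0435 gf 52.46765971183777 q [-0.34  0.2  -0.27  1.11 -0.01 -1.91]
397 [308.2 115.4] rect [array([306.8, 114.8]), array([27.6, 18.4]), np.float64(45.0)] poly [[301, 101], [298, 108], [300, 121], [310, 129], [319, 122], [318, 113], [308, 103]] white []
445 [270.3 228.7] rect [array([271.1, 230.4]), array([31.3, 18.1]), np.float64(82.4)] poly [[263, 216], [261, 223], [265, 247], [266, 242], [271, 239], [277, 240], [280, 245], [279, 221], [273, 215]] white [(np.int32(38), array([284.6, 209.7])), (np.int32(143), array([272.3, 247.8]))]
centre [ 0.4408 -0.1452  0.1482]
```

Request:
step_arm --pt "0.4 0 0 35 0 0 0" --pt "0.4 0 0 70 0 0 0" --pt "0.4 0 0 105 0 0 0" --pt "0.4 0 0 125 0 0 0" --pt "0.4 0 0 132 0 0 0"

```text
t: 47.83
position: [0.4437, -0.1587, 0.0857]
orientation: [-0.004, -0.706, 0.708, 0.003]
wrist_force: [-31.2, 6.8, 71.9]
finger_gap: 0.0432
grasp_force: 62.4
```

Request:
step_arm --pt "0.4 0 0 2 0 0 0" --pt "0.4 0 0 2 0 0 0"

```text
t: 48.0
position: [0.4448, -0.1591, 0.0857]
orientation: [-0.004, -0.706, 0.709, 0.002]
wrist_force: [-0.2, 0.2, -2.3]
finger_gap: 0.0433
grasp_force: 55.0
```

Request:
step_arm --pt "0.4 0 0 2 0 0 0" --pt "0.4 0 0 2 0 0 0"

```text
t: 48.17
position: [0.4453, -0.1594, 0.085]
orientation: [-0.003, -0.706, 0.708, 0.001]
wrist_force: [-13.8, 5.0, 37.0]
finger_gap: 0.0431
grasp_force: 60.2
```

Request:
step_arm --pt "0.4 0 0 -2 0 0 0" --pt "-1 0 0 -2 0 0 0" --pt "-1 0 0 -2 0 0 0" --pt "-1 0 0 -2 0 0 0" --pt "-1 0 0 -2 0 0 0"

```text
t: 48.58
position: [0.4453, -0.1593, 0.0848]
orientation: [-0.004, -0.707, 0.707, 0.002]
wrist_force: [-0.4, 0.4, -0.9]
finger_gap: 0.0854
grasp_force: 0.0
```

Request:
step_arm --pt "-1 10 0 -40 0 0 0" --pt "-1 30 0 -80 0 0 0" --pt "-1 60 0 -100 0 0 0" --pt "-1 80 0 -100 0 0 0" --pt "-1 80 0 -100 0 0 0"

```text
t: 49.0
position: [0.4468, -0.2423, 0.1864]
orientation: [-0.004, -0.706, 0.708, -0.0]
wrist_force: [-0.4, 0.9, -1.0]
finger_gap: 0.0853
grasp_force: 0.0
```

Request:
step_arm --pt "-1 0 0 0 0 -6 0" --pt "-1 0 0 0 0 -12 0" --pt "-1 0 0 0 0 -18 0" --pt "-1 0 0 0 0 -24 0" --pt "-1 0 0 0 0 -30 0"

```text
t: 49.42
position: [0.4463, -0.2388, 0.1852]
orientation: [0.181, -0.682, 0.684, 0.186]
wrist_force: [-0.9, 0.4, -0.4]
finger_gap: 0.0855
grasp_force: 0.0
```

```bash
python3 - <<'E'
from blue import *
s=st()
F=[ctrl.grab_frame(n) for n in('scene','side')]
C,K=blue(F,[.44,-.155,.022])
c=tri([(f,c[1]) for f,c in zip(F,C)]);print('centre',c.round(4))
for f,c in zip(F,C): print(plane(f,cv2.approxPolyDP(c[3],2,True).reshape(-1,2),.044)[:,:2].round(3).tolist())
f=ctrl.grab_frame('wrist');cv2.imwrite('pics/w16.png',f['img'])
for a,c,r,cn in blobs(f['img'],'blue',800)[:2]: p=cv2.approxPolyDP(cn,4,True).reshape(-1,2);print(a,c.round(),p.tolist(),plane(f,p,.044)[:,:2].round(3).tolist())
E
```

```text
t 49.42 pos [ 0.4463 -0.2388  0.1852] R [[-0.004, -1.0, -0.006], [-0.865, 0.001, 0.502], [-0.502, 0.007, -0.865]] F [-0.9  0.4 -0.4] gap 0.0855 gf 0.0 q [-0.68  0.54  0.02  1.41  0.4  -2.32]
437 [305.2 143. ] rect [array([305.1, 142.9]), array([31.3, 15.3]), np.float64(43.0)] poly [[299, 129], [292, 134], [292, 140], [310, 157], [318, 152], [318, 145]] white [(np.int32(37), array([291.9, 130.1]))]
381 [325.  292.3] rect [array([324.8, 292.3]), array([27.5, 14.3]), np.float64(29.7)] poly [[317, 280], [312, 292], [333, 304], [338, 292]] white [(np.int32(56), array([310. , 282.9])), (np.int32(18), array([330.5, 286. ]))]
centre [ 0.5021 -0.2067 -0.0184]
[[0.432, -0.197], [0.463, -0.195], [0.478, -0.176], [0.48, -0.087], [0.448, -0.086], [0.43, -0.107]]
[[0.553, -0.248], [0.537, -0.281], [0.585, -0.32], [0.602, -0.289]]
2774 [73. 34.] [[37, 1], [35, 29], [63, 52], [78, 56], [82, 63], [100, 61], [106, 65], [103, 69], [122, 58], [121, 51], [112, 51], [115, 44], [51, 1]] [[0.581, -0.306], [0.591, -0.293], [0.582, -0.281], [0.575, -0.279], [0.574, -0.275], [0.563, -0.275], [0.561, -0.273], [0.564, -0.271], [0.55, -0.276], [0.549, -0.28], [0.554, -0.28], [0.551, -0.284], [0.574, -0.305]]
```

```bash
python3 - <<'E'
from m import *
R=mk(180,-30);inc([.4455,-.16,.03],R)
f=ctrl.grab_frame('scene');print('base bottom',plane(f,[(292,140),(310,157),(318,152.5)],0)[:,:2].round(3).tolist(),plane(f,[(292,133.5),(318.5,145)],.044)[:,:2].round(3).tolist())
E
```

```text
shift [  7.4  -0.9 118.4] turn [ 0.5 -0.1 -0.4] rows 2.8 tcp [ 0.446 -0.187  0.077]
base bottom [[0.456, -0.207], [0.457, -0.114], [0.426, -0.111]] [[0.461, -0.197], [0.429, -0.106]]
```

Request:
step_arm --pt "-1 8 -1 30 0 0 0" --pt "-1 8 -1 65 0 0 0" --pt "-1 8 -1 95 0 0 0" --pt "-1 8 -1 112 0 0 0" --pt "-1 8 -1 117 0 0 0"

```text
t: 50.03
position: [0.4452, -0.1852, 0.0782]
orientation: [0.178, -0.683, 0.683, 0.185]
wrist_force: [0.1, -0.5, -0.6]
finger_gap: 0.0855
grasp_force: 0.0
```

Request:
step_arm --pt "0.4 0 0 0 0 0 0" --pt "0.4 0 0 0 0 0 0" --pt "0.4 0 0 0 0 0 0" --pt "0.4 0 0 0 0 0 0" --pt "0.4 0 0 0 0 0 0" --newtons 50

```text
t: 50.45
position: [0.4469, -0.1886, 0.0808]
orientation: [0.18, -0.683, 0.684, 0.184]
wrist_force: [-1.3, -1.6, 9.5]
finger_gap: 0.0435
grasp_force: 50.9
```

Request:
step_arm --pt "0.4 0 0 0 0 0 0" --pt "0.4 0 0 0 0 0 0"

```text
t: 50.62
position: [0.4469, -0.1886, 0.0808]
orientation: [0.18, -0.683, 0.684, 0.184]
wrist_force: [-1.9, -1.5, 10.0]
finger_gap: 0.0432
grasp_force: 51.0
```

Request:
step_arm --pt "0.4 -10 0 -17 0 0 0" --pt "0.4 -25 0 -43 0 0 0" --pt "0.4 -45 0 -78 0 0 0" --pt "0.4 -65 0 -112 0 0 0" --pt "0.4 -80 0 -138 0 0 0"

```text
t: 51.03
position: [0.4476, -0.1875, 0.2426]
orientation: [0.179, -0.683, 0.684, 0.183]
wrist_force: [1.8, -0.5, -2.5]
finger_gap: 0.043
grasp_force: 51.7
```

```bash
python3 - <<'E'
from m import *
st();R=mk(180,60);inc(np.array([.527,.035,.21]),R)
E
```

```text
t 51.03 pos [ 0.4476 -0.1875  0.2426] R [[-0.003, -1.0, -0.005], [-0.868, 0.001, 0.496], [-0.496, 0.006, -0.868]] F [ 1.8 -0.5 -2.5] gap 0.043 gf 51.69989347457886 q [-0.6   0.43  0.01  1.47  0.42 -2.24]
shift [-231.3  -79.3  138. ] turn [ 0.4 89.7  0.1] rows 12.5 tcp [0.527 0.082 0.237]
```

Request:
step_arm --pt "0.4 -31 -11 18 0 0 0" --pt "0.4 -62 -21 37 0 0 0" --pt "0.4 -90 -31 54 0 0 0" --pt "0.4 -110 -38 65 0 0 0" --pt "0.4 -116 -40 69 0 0 0"

```text
t: 51.45
position: [0.4881, -0.0496, 0.2375]
orientation: [-0.18, 0.683, -0.683, -0.184]
wrist_force: [-0.0, -1.1, -1.7]
finger_gap: 0.0432
grasp_force: 51.8
```

Request:
step_arm --pt "0.4 -31 -11 18 0 0 0" --pt "0.4 -62 -21 37 0 0 0" --pt "0.4 -90 -31 54 0 0 0" --pt "0.4 -110 -38 65 0 0 0" --pt "0.4 -116 -40 69 0 0 0"

```text
t: 51.87
position: [0.5281, 0.0853, 0.2348]
orientation: [-0.18, 0.683, -0.683, -0.184]
wrist_force: [-0.7, -0.0, -1.5]
finger_gap: 0.0432
grasp_force: 51.8
```

Request:
step_arm --pt "0.4 0 0 0 0 6 0" --pt "0.4 0 0 0 0 12 0" --pt "0.4 0 0 0 0 18 0" --pt "0.4 0 0 0 0 24 0" --pt "0.4 0 0 0 0.1 30 0"

```text
t: 52.28
position: [0.5279, 0.0819, 0.2354]
orientation: [-0.004, -0.707, 0.708, -0.002]
wrist_force: [-0.1, -0.3, -3.1]
finger_gap: 0.0434
grasp_force: 51.7
```

Request:
step_arm --pt "0.4 0 0 0 0 6 0" --pt "0.4 0 0 0 0 12 0" --pt "0.4 0 0 0 0 18 0" --pt "0.4 0 0 0 0 24 0" --pt "0.4 0 0 0 0.1 30 0"

```text
t: 52.7
position: [0.528, 0.0824, 0.2353]
orientation: [0.186, 0.683, -0.682, 0.185]
wrist_force: [-0.9, -0.5, -1.8]
finger_gap: 0.0433
grasp_force: 51.7
```

Request:
step_arm --pt "0.4 0 0 0 0 6 0" --pt "0.4 0 0 0 0 12 0" --pt "0.4 0 0 0 0 18 0" --pt "0.4 0 0 0 0 24 0" --pt "0.4 0 0 0 0.1 29.7 0"

```text
t: 53.12
position: [0.5282, 0.0828, 0.2349]
orientation: [0.354, 0.613, -0.611, 0.354]
wrist_force: [-0.6, -0.2, -2.9]
finger_gap: 0.0435
grasp_force: 51.8
```

```bash
python3 - <<'E'
from blue import *
s=st();P=np.array(s['position']);R=mk(180,60);inc(np.array([.527,.035,.063]),R)
g=ctrl.grab_frame('side')
for a,c,r,cn in blobs(g['img'],'blue',150)[:2]:
    x,y,w,h=cv2.boundingRect(cn);o,d=ray(g,[(x+w/2,y+h-.5)]);k=(P[1]-.0468-.022-o[1])/d[0,1];print(a,(x,y,w,h),[np.round(q) for q in r],(o+k*d[0]).round(4),'grasp z',P[2]-.027)
for n in('scene','side'): print([(a,c.round(1)) for a,c,r,cn in blobs(ctrl.grab_frame(n)['img'],'amber',60)[:2]])
E
```

```text
t 53.12 pos [0.5282 0.0828 0.2349] R [[0.003, -1.0, 0.001], [-0.499, -0.002, -0.867], [0.867, 0.002, -0.499]] F [-0.6 -0.2 -2.9] gap 0.0435 gf 51.78960978984833 q [ 0.51  0.73  0.19  1.73 -0.86 -0.73]
shift [-125.1    0.9   73.1] turn [-0.  -0.1  0.1] rows 3.5 tcp [0.527 0.082 0.09 ]
395 (288, 147, 18, 35) [array([297., 164.]), array([33., 16.]), np.float64(85.0)] [0.5253 0.014  0.148 ] grasp z 0.2078575718371839
383 (312, 280, 27, 25) [array([325., 292.]), array([27., 14.]), np.float64(31.0)] [ 0.6089  0.014  -0.594 ] grasp z 0.2078575718371839
[(np.int32(144), array([303.8, 207.1]))]
[(np.int32(90), array([386.5, 280.2]))]
```

Request:
step_arm --pt "0.4 -28 0 16 0 0 0" --pt "0.4 -58 0 33.5 0 0 0" --pt "0.4 -88 0 51 0 0 0" --pt "0.4 -108 0 62 0 0 0" --pt "0.4 -118 0 68 0 0 0"

```text
t: 53.68
position: [0.5269, 0.0826, 0.0965]
orientation: [0.353, 0.614, -0.613, 0.35]
wrist_force: [0.9, 0.5, -2.6]
finger_gap: 0.0438
grasp_force: 51.9
```

Request:
step_arm --pt "0.4 -1.7 0 1 0 0 0" --pt "0.4 -3.4 0 2 0 0 0" --pt "0.4 -3.4 0 2 0 0 0"

```text
t: 53.93
position: [0.5276, 0.0834, 0.0954]
orientation: [0.352, 0.614, -0.613, 0.352]
wrist_force: [-0.8, 0.9, -1.5]
finger_gap: 0.0437
grasp_force: 51.9
```

Request:
step_arm --pt "0.4 -1.7 0 1 0 0 0" --pt "0.4 -1.7 0 1 0 0 0"

```text
t: 54.1
position: [0.5273, 0.0836, 0.0928]
orientation: [0.353, 0.614, -0.612, 0.352]
wrist_force: [0.3, 0.1, -1.5]
finger_gap: 0.0431
grasp_force: 51.9
```

Request:
step_arm --pt "0.4 -1.7 0 1 0 0 0" --pt "0.4 -1.7 0 1 0 0 0"

```text
t: 54.27
position: [0.527, 0.0835, 0.09]
orientation: [0.353, 0.614, -0.612, 0.352]
wrist_force: [0.4, -0.2, -2.9]
finger_gap: 0.0431
grasp_force: 51.9
```

Request:
step_arm --pt "0.4 -1.7 0 1 0 0 0" --pt "0.4 -1.7 0 1 0 0 0"

```text
t: 54.43
position: [0.5268, 0.0834, 0.0877]
orientation: [0.354, 0.614, -0.612, 0.352]
wrist_force: [-0.6, 0.2, -2.4]
finger_gap: 0.043
grasp_force: 51.9
```

Request:
step_arm --pt "0.4 -0.9 0 0.5 0 0 0" --pt "0.4 -0.9 0 0.5 0 0 0"

```text
t: 54.6
position: [0.5269, 0.0834, 0.0872]
orientation: [0.354, 0.614, -0.611, 0.352]
wrist_force: [-0.8, 1.5, 3.9]
finger_gap: 0.0435
grasp_force: 52.3
```

Request:
step_arm --pt "0.4 -0.9 0 0.5 0 0 0" --pt "0.4 -0.9 0 0.5 0 0 0"

```text
t: 54.77
position: [0.5268, 0.0835, 0.087]
orientation: [0.354, 0.614, -0.611, 0.353]
wrist_force: [-6.8, 7.1, 16.6]
finger_gap: 0.0433
grasp_force: 53.6
```

Request:
step_arm --pt "0.4 0.7 0 -0.4 0 0 0" --pt "-0.5 0.7 0 -0.4 0 0 0" --pt "-0.5 0.7 0 -0.4 0 0 0" --pt "-0.5 0.7 0 -0.4 0 0 0" --pt "-0.5 0.7 0 -0.4 0 0 0"

```text
t: 55.18
position: [0.5269, 0.0833, 0.0866]
orientation: [0.354, 0.614, -0.612, 0.352]
wrist_force: [0.7, -0.6, 0.4]
finger_gap: 0.0642
grasp_force: 0.0
```

Request:
step_arm --pt "-0.5 0 0 -10 0 0 0" --pt "-0.5 0 0 -30 0 0 0" --pt "-0.5 0 0 -60 0 0 0" --pt "-0.5 0 0 -95 0 0 0" --pt "-0.5 0 0 -115 0 0 0"

```text
t: 55.6
position: [0.5268, 0.1851, 0.146]
orientation: [0.353, 0.614, -0.612, 0.352]
wrist_force: [0.0, 0.9, -0.9]
finger_gap: 0.0639
grasp_force: 0.0
```

Request:
step_arm --pt "-0.5 30 0 -17 0 0 0" --pt "-0.5 60 0 -34 0 0 0" --pt "-0.5 85 0 -50 0 0 0" --pt "-0.5 85 0 -50 0 0 0"

```text
t: 55.93
position: [0.528, 0.184, 0.2483]
orientation: [0.351, 0.614, -0.613, 0.353]
wrist_force: [-0.4, -0.4, 0.2]
finger_gap: 0.0644
grasp_force: 0.0
```

Request:
step_arm --pt "-0.5 -15 25 -25 0 0 0" --pt "-0.5 -25 50 -50 0 0 0" --pt "-0.5 -25 80 -60 0 0 0" --pt "-0.5 -25 110 -60 0 0 0" --pt "-0.5 -25 110 -60 0 0 0"

```text
t: 56.35
position: [0.4134, 0.2486, 0.252]
orientation: [0.354, 0.615, -0.61, 0.352]
wrist_force: [0.4, 1.1, 0.9]
finger_gap: 0.0642
grasp_force: 0.0
```

```bash
cat > chk.py <<'E'
from m import *
s=st();F=[grab('scene','sE'),grab('side','dE')]
for k,near in(('blue',[.527,.037,.05]),('amber',[.614,.041,.05])):
    O=[];
    for f in F:
        p=proj(f,[near])[0];m=masks(f['img'])[k]
        if k=='amber': m=cv2.inRange(cv2.cvtColor(f['img'],cv2.COLOR_BGR2HSV),(3,180,50),(20,255,220))
        w=np.zeros_like(m);x,y=p.astype(int);w[y-28:y+28,x-22:x+22]=m[y-28:y+28,x-22:x+22]
        q,l,st_,cc=cv2.connectedComponentsWithStats(w);i=1+np.argmax(st_[1:,4]);O.append((f,cc[i]));print(k,st_[i],cc[i].round(1),'exp',p.round(1))
    print(k,tri(O).round(4))
# knob and flap
for f,o in zip(F,('scene','side')):
    a=cv2.imread(f'pics/{o}0.png');p=proj(f,[[.577,.252,.06]])[0].astype(int);W=lambda i:cv2.cvtColor(i,6)[p[1]-40:p[1]+40,p[0]-45:p[0]+45]
    d=cv2.absdiff(W(a),W(f['img']));print(o,'tray region diff px>40:',int((d>40).sum()))
E
python3 chk.py
```

```text
t 56.35 pos [0.4134 0.2486 0.252 ] R [[0.007, -1.0, 0.001], [-0.501, -0.004, -0.865], [0.865, 0.005, -0.501]] F [0.4 1.1 0.9] gap 0.0642 gf 0.0 q [ 0.84  0.8   0.32  2.   -0.62 -0.43]
blue [314 176  20  27 343] [323.4 188.8] exp [325.7 190.4]
blue [293 186  13  29 271] [299.4 202.6] exp [298.5 198.7]
blue [0.5274 0.026  0.0449]
amber [292 194  20  28 339] [302.5 207.1] exp [303.3 208.6]
amber [321 182  13  28 256] [327.8 198.3] exp [326.6 195.3]
amber [0.6139 0.0334 0.0457]
scene tray region diff px>40: 51
side tray region diff px>40: 423
```

Request:
step_arm --pt "-0.5 0 0 0 0 -6 0" --pt "-0.5 0 0 0 0 -12 0" --pt "-0.5 0 0 0 0 -18 0" --pt "-0.5 0 0 0 0 -24 0" --pt "-0.5 0 0 0 0 -30 0"

```text
t: 56.87
position: [0.4186, 0.2478, 0.2524]
orientation: [0.181, 0.684, -0.683, 0.18]
wrist_force: [0.1, -0.4, 0.2]
finger_gap: 0.0639
grasp_force: 0.0
```

Request:
step_arm --pt "-0.5 0 0 0 0 -6 0" --pt "-0.5 0 0 0 0 -12 0" --pt "-0.5 0 0 0 0 -18 0" --pt "-0.5 0 0 0 0 -24 0" --pt "-0.5 0 0 0 0 -30 0"

```text
t: 57.28
position: [0.4186, 0.2473, 0.253]
orientation: [-0.003, 0.707, -0.707, -0.003]
wrist_force: [-0.2, -0.2, -0.5]
finger_gap: 0.0639
grasp_force: 0.0
```

Request:
step_arm --pt "-0.5 -36 20 -10 0 0 0" --pt "-0.5 -72 40 -20 0 0 0" --pt "-0.5 -105 60 -30 0 0 0" --pt "-0.5 -140 80 -40 0 0 0" --pt "-0.5 -160 100 -50 0 0 0"

```text
t: 57.7
position: [0.3172, 0.4097, 0.3033]
orientation: [-0.0, 0.707, -0.707, -0.002]
wrist_force: [1.1, 0.3, -0.6]
finger_gap: 0.064
grasp_force: 0.0
```

```bash
python3 chk.py && python3 - <<'E'
from m import *
for n in('scene','side'):
    f=ctrl.grab_frame(n);a=cv2.imread(f'pics/{n}0.png')
    for im in(a,f['img']):
        h=cv2.cvtColor(im,cv2.COLOR_BGR2HSV);p=proj(f,[[.577,.252,.06]])[0];m=cv2.inRange(h,(0,0,0),(180,255,60))
        q,l,s,c=cv2.connectedComponentsWithStats(m);print(n,'knob',[(s[i,4],c[i].round(1)) for i in range(1,q) if np.linalg.norm(c[i]-p)<15 and s[i,4]>5])
E
```

```text
t 57.7 pos [0.3172 0.4097 0.3033] R [[0.0, -1.0, -0.003], [-1.0, -0.0, 0.003], [-0.003, 0.003, -1.0]] F [ 1.1  0.3 -0.6] gap 0.064 gf 0.0 q [ 0.91  0.25  0.01  1.33  0.   -0.66]
blue [314 176  20  27 343] [323.4 188.8] exp [325.7 190.4]
blue [293 186  13  29 271] [299.4 202.6] exp [298.5 198.7]
blue [0.5274 0.026  0.0448]
amber [291 194  21  28 337] [302.5 207. ] exp [303.3 208.6]
amber [321 182  13  28 255] [327.8 198.2] exp [326.6 195.3]
amber [0.614  0.0333 0.0464]
scene tray region diff px>40: 44
side tray region diff px>40: 359
scene knob [(np.int32(29), array([368.9, 252.5]))]
scene knob [(np.int32(31), array([367.8, 251.4]))]
side knob [(np.int32(17), array([308.1, 148.4]))]
side knob [(np.int32(15), array([308.1, 148.7]))]
```

```bash
python3 - <<'E'
from m import *
F=[ctrl.grab_frame(n) for n in('scene','side')]
for p in(((368.9,252.5),(308.1,148.4)),((367.8,251.4),(308.1,148.7))): print(tri([(F[0],p[0]),(F[1],p[1])]).round(4),plane(F[0],[p[0]],.06).round(4),plane(F[1],[p[1]],.06).round(4))
def edge(im,p0): 
    return cv2.cvtColor(im,6)[p0[1]-30:p0[1]+30,p0[0]-35:p0[0]+35]
# flap: sub-window diff over flap interior/bar only, per view
for n,f in zip(('scene','side'),F):
    a=cv2.imread(f'pics/{n}0.png');poly=proj(f,[[.51,.165,.036],[.51,.235,.036],[.66,.29,.036],[.66,.12,.036]]).astype(np.int32)
    m=np.zeros(a.shape[:2],'uint8');cv2.fillPoly(m,[poly],255);d=cv2.absdiff(cv2.cvtColor(a,6),cv2.cvtColor(f['img'],6));print(n,'flap diff>40',int(((d>40)&(m>0)).sum()),'of',int((m>0).sum()))
E
```

```text
[0.5759 0.2543 0.0613] [[0.5744 0.2543 0.06  ]] [[0.5769 0.2551 0.06  ]]
[0.576  0.2508 0.0627] [[0.5743 0.2503 0.06  ]] [[0.5768 0.2536 0.06  ]]
scene flap diff>40 34 of 2449
side flap diff>40 14 of 1141
```

```bash
python3 -c "
from bench import ctrl
print(ctrl.finish_job())"
```

```text
the job is handed in; nothing more can be done
None
```

The job is handed in at 58 s: both fallen bottles present (amber and the larger blue; no red) stand in the tray's open end, the larger comb lies flat in the well, the flap is shut and the hasp is back over its catch; the blue bottle toppled once after I first stood it, cause unknown, and was stood up again, confirmed only by numeric camera checks because the picture limit was used up.

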